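# Put a spare valve cartridge away in its flip-cap tube

## Task

Three of the four leaning flip-cap tubes in the rack already hold a brass valve cartridge; one is empty. Flick the empty tube's cap well open, put the spare cartridge from the bench fully down into that tube, and press its cap fully shut again. Keep the other caps shut all the while and do not disturb the other things on the bench.

Things in the scene. Friction and masses are not known exactly. Their poses are not given: they have to be found in the camera images.
- rack: Fixed tube rack, grey base 130 x 350 mm. Origin: centre of its underside; z up, y along the row, -x the front (towards the robot and to its right). Four tubes in a row at y = -102, -34, 34, 102 mm, in any order, all lean 35 deg forward: the axis from floor to mouth is (-sin 35, 0, cos 35) here; the lower tube ends are at x = 0, z = 45 mm. A handle bar runs over the row.
- handle_mid (a point): Middle of the rack's carrying handle: a 12 mm round steel bar along the rack's y, 336 mm long, an upright 12 mm post at each end. It runs 36 mm behind and 115 mm above the tube mouths: a gripper pointing straight down over a mouth strikes it; one tilted with the tubes (35 deg, from the front) clears it.
- tube_empty: The tube with nothing in it. Fixed, clear plastic, outer diameter 38, bore 32, length 68, inside depth 63 mm, leaning 35 deg forward; the top 40 mm stand clear of the holder. Origin: 45 mm straight below the lower end of the tube's axis; axes as the rack's. All four tubes are alike but for the contents, seen through the clear wall.
- empty_mouth (a point): Centre of the empty tube's mouth, in the plane of its rim (axes as tube_empty).
- empty_hinge (a point): Hinge axis of the empty tube's cap: at the back of the mouth, 21 mm behind its centre, parallel to the body's y (axes as tube_empty).
- empty_tab (a point): Grip point on the thumb tab of the empty tube's cap, moves with the cap, 57 mm from the hinge, mid thickness. Cap: black disc 40 mm across, 6 mm thick, on the mouth when shut; tab at its front 12 mm wide (y), 5 mm thick, from 39 to 65 mm from the hinge. Axes: z the cap's outer normal (tube axis when shut), -x from hinge to tab, y along the hinge.
- cap_empty (a joint): Hinge of the empty tube's cap, rad: 0 is shut on the mouth, it grows as the tab is lifted up and backwards, 1.95 is the stop. A stiff hinge (0.03 N m of friction, no spring, no latch): the cap stays where it is left.
- empty_mid (a point): Point on the empty tube's axis 28 mm above its inner floor: where the middle of a cartridge that rests on the floor lies, within some 5 mm (axes as tube_empty).
- cartridge: The spare damper valve cartridge, loose: a brass cylinder, diameter 22 mm, 56 mm long, with two shallow grooves, 85 to 170 g, standing upright on the bench at the start. Origin: centre of its underside, z along its axis; the ends are alike.
- cartridge_mid (a point): Middle of the spare cartridge, 28 mm from either end.
- tube_full1: Full tube 1 of 3: a tube like tube_empty, same origin and axes, with a brass cartridge already in it (fixed).
- cap_full1 (a joint): Hinge of the cap on full tube 1, same kind as cap_empty; shut (0) at the start and to be left shut.
- tube_full2: Full tube 2 of 3: a tube like tube_empty, same origin and axes, with a brass cartridge already in it (fixed).
- cap_full2 (a joint): Hinge of the cap on full tube 2, same kind as cap_empty; shut (0) at the start and to be left shut.
- tube_full3: Full tube 3 of 3: a tube like tube_empty, same origin and axes, with a brass cartridge already in it (fixed).
- cap_full3 (a joint): Hinge of the cap on full tube 3, same kind as cap_empty; shut (0) at the start and to be left shut.
- spacer: Bystander: loose steel ring, 40 mm outside, 18 mm high. Origin: centre of the underside.
- rod_end: Bystander: loose steel rod end lying flat, a disc 32 mm across and 16 mm high with a 14 mm shank reaching 64 mm from the disc's centre along its x. Origin: underside of the disc's centre.
- wrench: Bystander: steel wrench 170 mm long lying flat along its x to the right in front of the rack. Origin near its middle.
- screwdriver: Bystander: screwdriver 200 mm long lying along its x to the left of the rack. Origin near its middle.
There are look-alikes about, which are no part of the job. There is more than one size of the cartridge; the job needs the smallest.

How it is judged:
By the outcome, as a careful person would: the job done as asked, in the order asked, and still so for the second after the job is handed in, with the robot touching nothing.
It also fails if it takes over 66 s, if anything falls off the work surface, if the arm or the gripper's body presses on something with over 40 N, if the wrist force passes 120 N, or if a joint passes its speed limit or range.

## Robot

A 7-joint arm with a two-finger parallel gripper is mounted at the origin on the work surface. World frame = base frame: x ahead of the robot, y to its left, z up, the work surface at z = 0. Lengths are in m, angles in rad, forces in N, time in s.
With the tool pointing down it reaches from about 0.4 to 0.85 m from the base axis. Payload 10.4 kg.
Tool frame: the origin (TCP) lies between the finger pads; the fingertips stand tips_ahead ahead of it and the grasp point (between the pads) lies 2 mm behind it (tips_ahead is the distance from the TCP to the fingertips, in m); y points along the fingers, z is the direction in which the jaws open and shut, and the axes are right-handed (so a half turn about y gives the same grasp; the last joint's range is limited). The gripper opens to 87 mm and grips with 3 to 60 N. Pads are 19 mm wide; open, the fingers measure 117 mm over their backs; the gripper's body (75 mm by 190 mm) begins 51 mm behind the grasp point.
Start: joints at [-1.266, 0.332, -0.065, 1.46, 0.022, 1.35, -0.088], TCP at [0.201, 0.592, 0.219] pointing down, gripper open.
Joint ranges: [-2.6, 2.6], [-0.5, 2.12], [-1.47, 1.34], [0.16, 2.42], [-1.27, 4.41], [0.06, 2.06], [-2.6, 2.6]. Speed limits (rad/s): [2.22, 2.22, 2.79, 2.79, 3.14, 3.14, 3.14].

## Interface

Orientations are given as a rotation vector (axis times angle).
In Python, from workcell import get_state, grab_frame, hand_in, tips_ahead gives the robot as it stands.
- The arm moves only by the tool servo_tool, never from a script. Its argument "plan" is a list of rows, each an object with "dp": the shift along the tool's x, y, z in mm, a list of three; "rot": the turn, a rotation vector about the tool's x, y, z in degrees, a list of three; "claw": the finger opening in mm, from 0 to 87. In form: [{"dp": [x, y, z], "rot": [ax, ay, az], "claw": claw}, ...]. A call has exactly 5 rows; each row is the pose to reach, as a shift and turn from the pose commanded when the call began, along the tool's axes at that moment; what a row does not reach only later rows make up. A row lasts 1/8 s, in which the tool goes at most 62.5 mm and 10.7 degrees, less where a joint would pass 70% of its speed; a pose out of reach is approached as far as the arm can. A call with a gripper value outside its range is refused whole. The fingers move at their own pace and stop on an object; the grip force is fixed at half the most. Time passes only in rows, so rows that repeat a pose let the fingers close, or fill a call up. It gives the time, the measured TCP pose, the force and the opening at its end, in the units of the state.
- get_state(): the state, without advancing time (a new reading comes with each control period).
- grab_frame(name): name is "scene" or "top"; returns a dict with "frame" (420x560x3 uint8, red, green, blue), "camera_matrix" (3x3 intrinsics, pixels), "eye" and "rotation" of the camera in the world. Camera axes: x right, y down, z forward; pixel columns grow to the right and rows downward; lengths in m; the calibration is good to about 2 mm. A picture is of the moment at which its call begins. There is no depth.
- hand_in(): hands the job in, once; it reports no verdict.
The state is a dict: "time_s": time; "qpos": joint angles; "joint_velocities": joint speeds; "joint_efforts": joint torques, N m; "tcp_pos": TCP position; "eef_rot": TCP orientation; "ft_force": force on the tool from outside, world axes, zero at the start; "ft_torque": the same for the moment, N m; "opening": opening from 0.0 (shut) to 1.0 (fully open).
Only numpy, scipy, OpenCV 4.12 (cv2) and the standard library are available. Lean on these libraries where they do the work, as an engineer would, in place of code of your own. Each camera call takes 0.05 s, during which the arm holds its last target. There are 200 camera calls.

## Working session

There is one attempt and no reset: what is moved stays moved. The work goes in short steps, Python scripts to look and compute and a tool call to move; the robot and the scene stay as the last step left them, time stands still between calls to the robot, and variables do not carry over. Pictures are saved under pics/ and viewed, about 8 in all and at most 12, crops included, and the job is handed in when it is done.

Besides the shell and the picture viewer there is one more tool, called after "Emit:" as name(argument=value, ...) on one line, values as JSON. servo_tool: Moves the arm, as the interface text tells. Its arguments: {"type":"object","properties":{"plan":{"type":"array","items":{"type":"object","properties":{"dp":{"type":"array","items":{"type":"number"}},"rot":{"type":"array","items":{"type":"number"}},"claw":{"type":"number"}}}}},"required":["plan"]}

```bash
ls; mkdir -p pics
python3 - <<'E'
from workcell import *
import cv2,numpy as np
s=get_state()
for k,v in s.items(): print(k,np.round(v,3))
print(tips_ahead if not callable(tips_ahead) else tips_ahead())
for n in("scene","top"):
    f=grab_frame(n); cv2.imwrite(f"pics/{n}0.png",f["frame"][:,:,::-1]); np.savez(f"pics/{n}0.npz",**f)
    print(n,f["camera_matrix"],f["eye"],f["rotation"])
a=cv2.imread("pics/scene0.png");b=cv2.imread("pics/top0.png")
E
```

```text
pics
time_s 0.0
qpos [-1.266  0.333 -0.065  1.461  0.022  1.35  -0.089]
joint_velocities [-0.002  0.001 -0.    -0.001  0.001  0.001 -0.   ]
joint_efforts [-0.0000e+00 -6.2325e+01  2.4000e-02 -3.8990e+01 -6.1000e-02  4.0000e-02
  0.0000e+00]
tcp_pos [0.201 0.591 0.218]
eef_rot [-1.557  0.257 -0.257]
ft_force [-0.072 -0.105  0.187]
ft_torque [-0.025 -0.002 -0.016]
opening 1.0
0.017
scene [[506.52321436   0.         279.00744362]
 [  0.         506.52321436 210.13461495]
 [  0.           0.           1.        ]] [1.18703528 0.24288047 1.01795712] [-1.61308068 -2.08430577  0.70848351]
top [[392.4465462    0.         275.95184108]
 [  0.         392.4465462  204.72964176]
 [  0.           0.           1.        ]] [0.47329869 0.10220703 1.01139545] [-2.17954355  2.16558085 -0.06357614]
```

View pics/scene0.png

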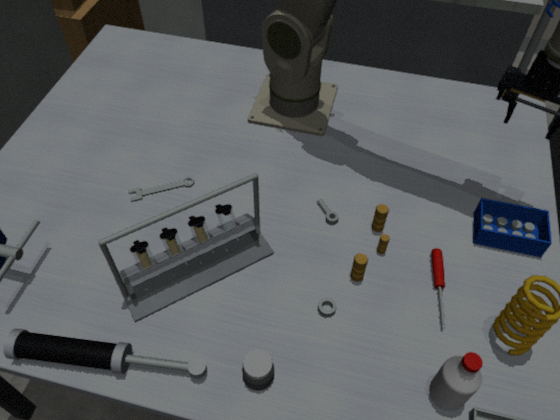

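View pics/top0.png

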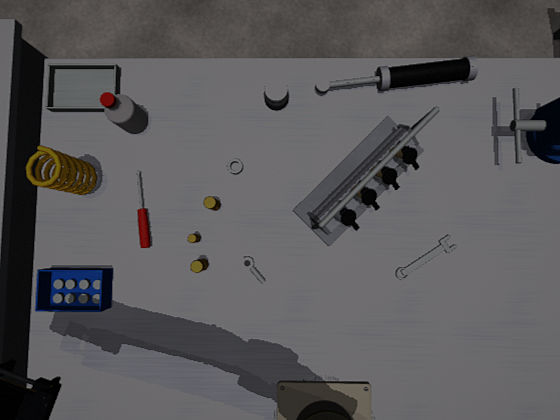

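The scene view shows three brass cylinders at (381,217), (359,266) and the smallest at (384,243). In the top view they are at (211,203), (199,266) and (194,238) respectively. The tubes sit at about scene (144,257), (173,243), (200,230) and (225,213). Only the last shows no brass, so it is probably the empty one. Next I'll check both choices in a crop.

```bash
cat > h.py <<'E'
import numpy as np,cv2
from scipy.spatial.transform import Rotation as R
def cam(n):
    f=np.load(f"pics/{n}.npz"); return f["frame"],f["camera_matrix"],f["eye"],R.from_rotvec(f["rotation"]).as_matrix()
def ray(c,uv):
    d=c[3]@np.linalg.inv(c[1])@np.array([uv[0],uv[1],1.]); return c[2],d/np.linalg.norm(d)
def onz(c,uv,z):
    e,d=ray(c,uv); return e+d*(z-e[2])/d[2]
def proj(c,p):
    q=c[1]@(c[3].T@(np.asarray(p)-c[2])); return q[:2]/q[2]
def tri(c1,u1,c2,u2):
    e1,d1=ray(c1,u1);e2,d2=ray(c2,u2)
    t=np.linalg.lstsq(np.c_[d1,-d2],e2-e1,rcond=None)[0]
    a,b=e1+t[0]*d1,e2+t[1]*d2; return (a+b)/2,np.linalg.norm(a-b)
E
python3 - <<'E'
from h import *
s=cam("scene0");t=cam("top0")
print(s[3],t[3])
for n,c in(("s",s),("t",t)):
    im=c[0]; hsv=cv2.cvtColor(im,cv2.COLOR_RGB2HSV)
    m=cv2.inRange(hsv,(12,110,50),(28,255,255))
    k,l,st,ce=cv2.connectedComponentsWithStats(m)
    for i in range(1,k):
        if st[i,4]>15: print(n,"brass",st[i],ce[i].round(1))
    m=cv2.inRange(hsv,(0,0,0),(180,255,28))
    k,l,st,ce=cv2.connectedComponentsWithStats(m)
    for i in range(1,k):
        if 30<st[i,4]<600: print(n,"black",st[i],ce[i].round(1))
f=lambda im,x,y,w,h,z:cv2.resize(im[y:y+h,x:x+w],None,fx=z,fy=z,interpolation=cv2.INTER_CUBIC)
A=f(s[0],95,165,190,150,4);
B=np.hstack([f(t[0],285,95,165,155,3),f(t[0],170,190,88,155,3)])
cv2.imwrite("pics/cA.png",cv2.convertScaleAbs(A,alpha=1.5)[:,:,::-1]);cv2.imwrite("pics/cB.png",cv2.convertScaleAbs(B,alpha=1.5)[:,:,::-1])
E
```

```text
[[-0.24675132  0.76088863 -0.60013521]
 [ 0.96900302  0.20147219 -0.14297591]
 [ 0.01212182 -0.61681232 -0.78701691]] [[ 0.00715999 -0.99696592  0.07750923]
 [-0.99979595 -0.00567301  0.01938774]
 [-0.0188892  -0.07763223 -0.99680311]]
s brass [ 54   0  45  20 404] [76.4 10.4]
s brass [376 205  12  12  92] [382.  209.1]
s brass [373 216  13  13  72] [378.9 222.2]
s brass [379 235  10  17  95] [383.7 242.3]
s brass [354 254  13  14 117] [360.6 259.3]
s brass [351 267  14  12  77] [357.6 272.7]
s brass [ 494  276   66   79 2795] [528.3 314.7]
s black [ 97   0  25  23 142] [108.6  10.3]
s black [116   0  27  29 262] [128.2  13.2]
s black [314   0  23  38 209] [326.1  15.7]
s black [ 82   6  16  28 115] [90.5 19.9]
s black [270  86  49  24 179] [296.4  98.3]
s black [216 205  15  10 112] [223.2 208.9]
s black [189 217  15  11 124] [196.3 221.3]
s black [540 224   9  15  49] [543.6 231. ]
s black [160 228  17  12 132] [168.2 233.5]
s black [  0 231   6  13  53] [  2. 238.]
s black [131 241  17  13 139] [139.1 246.8]
s black [  0 257   6  11  41] [  1.7 260.8]
s black [244 377  29  13  89]
[... 373 characters left out ...]
lack [265  93  23  17 161] [276.4 103.4]
t black [107  98  10  11  36] [112.9 103.7]
t black [134 103  14  29  98] [141.  114.9]
t black [ 48 109  56   3 160] [ 76.8 110. ]
t black [510 121   6  10  43] [512.5 125.4]
t black [401 146  18  24 253] [409.4 156.1]
t black [ 32 158   7  20  53] [ 34.3 167. ]
t black [381 167  18  23 260] [389.2 176.5]
t black [361 187  18  23 250] [368.9 197. ]
t black [212 199   9  11  34] [216.7 204.3]
t black [340 208  19  22 249] [348.3 217.5]
t black [310 217  14  14  53] [315.  224.2]
t black [198 260  10  11  32] [203.4 263.5]
t black [ 43 268  69  43 457] [ 98.7 284.3]
t black [278 381  48   2  65] [303.1 381.4]
t black [327 382  42   2  50] [350.1 382.2]
```

View pics/cA.png

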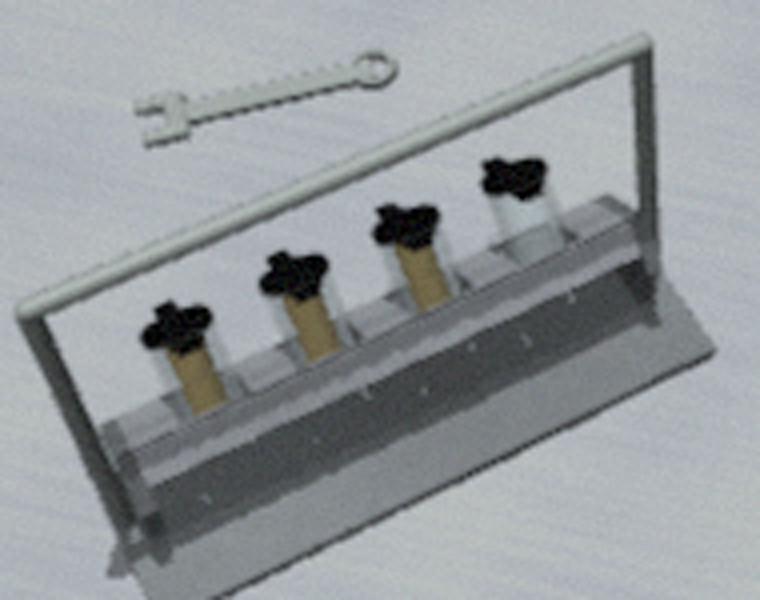

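View pics/cB.png

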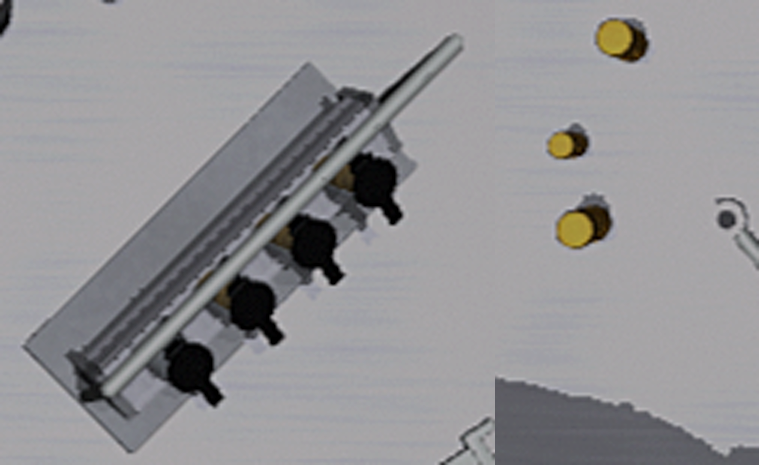

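The crops show that only the tube at +y (scene ~(223,209), top ~(348,217)) lacks brass. The smallest cylinder is at top (192,238). Now I'll measure them.

Run:
```python
from h import *
from scipy.optimize import least_squares
s=cam("scene0");t=cam("top0")
A,ea=tri(s,(257,175),t,(319.8,225.5));B,eb=tri(s,(101.5,242),t,(437.2,109.3))
print("bar",A.round(4),ea,B.round(4),eb,np.linalg.norm(A-B))
S=[(223.2,208.9),(196.3,221.3),(168.2,233.5),(139.1,246.8)];T=[(348.3,217.5),(368.9,197),(389.2,176.5),(409.4,156.1)]
P=np.array([tri(s,a,t,b)[0] for a,b in zip(S,T)]);print(P.round(4),[round(tri(s,a,t,b)[1],4) for a,b in zip(S,T)])
c,si=np.cos(np.radians(35)),np.sin(np.radians(35))
ax=np.array([-si,0,c]);fw=np.array([-c,0,-si])
ys=[.102,.034,-.034,-.102]
def W(p,x): 
    return R.from_euler('z',x[2]).apply(p)+np.array([x[0],x[1],0])
def res(x):
    r=[]
    for y,a,b in zip(ys,S,T):
        q=W(np.array([0,y,.045])+ax*(.068+.004)+fw*.006,x)
        r+=list(proj(s,q)-a)+list(proj(t,q)-b)
    for y,a,b in((.168,(257,175),(319.8,225.5)),(-.168,(101.5,242),(437.2,109.3))):
        q=W(np.array([-.003,y,.2157]),x); r+=list(proj(s,q)-a)+list(proj(t,q)-b)
    return np.array(r)
d=A-B; o=least_squares(res,[*((A+B)/2)[:2],np.arctan2(-d[0],d[1])],loss='soft_l1');print(o.x,np.degrees(o.x[2]));print(res(o.x).reshape(-1,4).round(1))
x=o.x;m=np.array([0,.102,.045])+ax*.068
for n,q in(("mouth",m),("hinge",m-fw*.021),("tab",m+fw*.036+ax*.003),("mid",np.array([0,.102,.045])+ax*.033)): print(n,W(q,x).round(4))
# base corners predicted
for X,Y in((-.065,.175),(.065,.175),(.065,-.175),(-.065,-.175)): print("corner",proj(t,W(np.array([X,Y,.01]),x)).round(1))
for n,u,v in(("small",(191.6,238),(383.7,242.3)),("b",(209.5,202),0),("c",(196.3,266.1),0)):
    print(n,onz(t,u,.056).round(4))
h=onz(t,(191.6,238),.056);
print("proj in scene mid",proj(s,h-[0,0,.028]),proj(s,h),proj(s,h-[0,0,.056]))
for nm,im,uv in(("t",t,(191.6,238)),):
    sub=cv2.inRange(cv2.cvtColor(im[0],cv2.COLOR_RGB2HSV),(12,110,50),(28,255,255))
    print(sub[230:246,184:200]//255); print(im[0][238,180:210])
print("px/m",392/(1.011-.056)*.022)
```

```text
bar [0.4937 0.0283 0.2139] 0.0005918678241532897 [ 0.7349 -0.2136  0.2123] 0.0007423248069577042 0.3416235265109986
[[ 0.5156 -0.0487  0.0989]
 [ 0.5638 -0.0971  0.097 ]
 [ 0.6122 -0.145   0.0977]
 [ 0.6608 -0.1932  0.0966]] [np.float64(0.0013), np.float64(0.0011), np.float64(0.0017), np.float64(0.0017)]
[ 0.62026299 -0.08823524  0.78383728] 44.91056820188268
[[ 0.3 -0.4  0.4 -0. ]
 [ 0.2 -1.   0.4 -0.1]
 [ 0.3 -0.9  0.7  0. ]
 [ 0.3 -1.4  0.9  0.1]
 [-0.5  1.5  0.  -3. ]
 [ 1.   0.2 -1.7 -1.3]]
mouth [ 0.5206 -0.0435  0.1007]
hinge [ 0.5328 -0.0314  0.1127]
tab [ 0.4985 -0.0656  0.0825]
mid [ 0.5348 -0.0294  0.072 ]
corner [327.7 244.6]
corner [291.6 208.1]
corner [387.7 113.6]
corner [424.1 148.7]
small [0.4651 0.3257 0.056 ]
b [0.5534 0.2838 0.056 ]
c [0.3974 0.3127 0.056 ]
proj in scene mid [382.9753368  243.05162213] [385.06533114 236.24395848] [380.96068695 249.61386891]
[[0 0 0 0 0 0 0 0 0 0 0 0 0 0 0 0]
 [0 0 0 0 0 0 0 0 0 0 0 0 0 0 0 0]
 [0 0 0 0 0 0 0 0 0 0 0 0 0 0 0 0]
 [0 0 0 0 0 0 0 0 0 0 0 0 0 0 0 0]
 [0 0 0 0 0 0 0 1 1 1 0 0 0 0 0 0]
 [0 0 0 0 0 1 1 1 1 1 1 0 0 0 0 0]
 [0 0 0 0 0 1 1 1 1 1 1 1 0 0 0 0]
 [0 0 0 0 1 1 1 1 1 1 1 1 0 0 0 0]
 [0 0 0 0 1 1 1 1 1 1 1 1 0 0 0 0]
 [0 0 0 0 1 1 1 1 1 1 1 1 0 0 0 0]
 [0 0 0 0 1 1 1 1 1 1 1 1 0 0 0 0]
 [0 0 0 0 0 1 1 1 1 1 1 0 0 0 0 0]
 [0 0 0 0 0 0 0 1 1 0 0 0 0 0 0 0]
 [0 0 0 0 0 0 0 0 0 0 0 0 0 0 0 0]
 [0 0 0 0 0 0 0 0 0 0 0 0 0 0 0 0]
 [0 0 0 0 0 0 0 0 0 0 0 0 0 0 0 0]]
[[112 110 112]
 [111 110 111]
 [111 110 111]
 [112 111 113]
 [112 111 113]
 [111 110 113]
 [113 112 117]
 [101  94  82]
 [103  86  31]
 [112  93  32]
 [110  92  35]
 [111  94  37]
 [110  93  36]
 [113  95  38]
 [118 101  40]
 [100  81  31]
 [ 46  34  12]
 [ 23  17   7]
 [ 24  16   5]
 [ 26  17   2]
 [ 27  20   9]
 [ 79  80  85]
 [113 112 117]
 [113 111 112]
 [111 110 111]
 [111 110 111]
 [112 110 112]
 [112 110 112]
 [111 110 111]
 [111 109 111]]
px/m 9.030366492146598
```

```bash
cat >> h.py <<'E'
X=np.array([0.62026,-0.08824,0.78384])
RZ=R.from_euler('z',X[2])
D=lambda a:np.array([np.cos(np.radians(a)),0,np.sin(np.radians(a))])
W=lambda p:RZ.apply(p)+np.array([X[0],X[1],0])
AX=D(125);FW=D(215);MOUTH=np.array([0,.102,.045])+AX*.068;HINGE=MOUTH-FW*.021
SG=1
def ori(phi,sg=None):
    y=RZ.apply(D(phi));z=RZ.apply([0,1.,0])*(SG if sg is None else sg);return R.from_matrix(np.c_[np.cross(y,z),y,z])
def rel(p,q,p2,q2): return np.round(q.inv().apply(np.asarray(p2)-p)*1000,1),np.round(np.degrees((q.inv()*q2).as_rotvec()),1)
def cur():
    from workcell import get_state
    s=get_state();print("t",s["time_s"],"tcp",s["tcp_pos"].round(4) if hasattr(s["tcp_pos"],'round') else s["tcp_pos"],"F",np.round(s["ft_force"],1),"open",round(s["opening"],3),"q",np.round(s["qpos"],2));return np.array(s["tcp_pos"]),R.from_rotvec(s["eef_rot"])
# push pose: finger side touches the tab end; s=contact distance ahead of TCP, off = +/- side, gap along the normal
def push(th,phi,s=.005,side=1,gap=0):
    E=HINGE+.065*D(215-th); n=D(phi+90)
    return W(E-side*(.0095+gap)*n-s*D(phi)),ori(phi)
E
python3 - <<'E'
from h import *
p,q=cur();print(q.as_matrix().round(2))
for sg in(1,-1): print(sg,np.degrees((q.inv()*ori(330,sg)).as_rotvec()).round(1),ori(330,sg).as_matrix().round(2))
print(push(0,330,gap=.03)[0],push(0,330)[0])
E
```

```text
t 0.1 tcp [0.2011 0.5914 0.2184] F [ 0.8 -0.8  0.7] open 1.001 q [-1.27  0.33 -0.06  1.46  0.02  1.35 -0.09]
[[ 0.95 -0.    0.32]
 [-0.32 -0.    0.95]
 [ 0.   -1.   -0.  ]]
1 [ 33.3 -57.5 -53.5] [[ 0.35  0.61 -0.71]
 [ 0.35  0.61  0.71]
 [ 0.87 -0.5   0.  ]]
-1 [ 60.  103.9  37.3] [[-0.35  0.61  0.71]
 [-0.35  0.61 -0.71]
 [-0.87 -0.5  -0.  ]]
[ 0.47804577 -0.08598619  0.04375697] [ 0.48866889 -0.07539613  0.06973773]
```

Run:
```python
from h import *
from scipy.spatial.transform import Slerp
p,q=cur();qf=ori(330)
sl=Slerp([0,1],R.concatenate([q,qf]))
P=[p,np.array([.31,.33,.31]),np.array([.39,.06,.30]),np.array([.43,-.135,.15])]
F=[0,.5,1,1]
for i in range(3):
    a,qa=P[i],sl(F[i])
    for k in(.2,.4,.6,.8,1.): print(k,*rel(a,qa,a+(P[i+1]-a)*k,sl(F[i]+(F[i+1]-F[i])*k)))
```

```text
t 0.1 tcp [0.2011 0.5914 0.2184] F [ 0.8 -0.8  0.7] open 1.001 q [-1.27  0.33 -0.06  1.46  0.02  1.35 -0.09]
0.2 [ 37.4 -18.3 -42.5] [ 3.3 -5.7 -5.4]
0.4 [ 74.9 -36.5 -85. ] [  6.7 -11.5 -10.7]
0.6 [ 112.3  -54.8 -127.5] [ 10.  -17.2 -16.1]
0.8 [ 149.8  -73.  -170. ] [ 13.3 -23.  -21.4]
1.0 [ 187.2  -91.3 -212.5] [ 16.6 -28.7 -26.8]
0.2 [  6.2  -4.  -55.9] [ 3.3 -5.7 -5.4]
0.4 [  12.4   -7.9 -111.7] [  6.7 -11.5 -10.7]
0.6 [  18.6  -11.9 -167.6] [ 10.  -17.2 -16.1]
0.8 [  24.8  -15.9 -223.5] [ 13.3 -23.  -21.4]
1.0 [  31.   -19.8 -279.4] [ 16.6 -28.7 -26.8]
0.2 [-36.9  -3.9 -33.3] [0. 0. 0.]
0.4 [-73.8  -7.9 -66.5] [0. 0. 0.]
0.6 [-110.7  -11.8  -99.8] [0. 0. 0.]
0.8 [-147.7  -15.8 -133.1] [0. 0. 0.]
1.0 [-184.6  -19.7 -166.3] [0. 0. 0.]
```

Emit:
servo_tool(plan=[{"dp":[37,-18,-42],"rot":[3.3,-5.7,-5.4],"claw":0},{"dp":[75,-36,-85],"rot":[6.7,-11.5,-10.7],"claw":0},{"dp":[112,-55,-127],"rot":[10,-17.2,-16.1],"claw":0},{"dp":[150,-73,-170],"rot":[13.3,-23,-21.4],"claw":0},{"dp":[187,-91,-212],"rot":[16.6,-28.7,-26.8],"claw":0}])

```text
time_s: 0.72
tcp_pos: [0.3105, 0.3293, 0.3107]
eef_rot: [-1.322, -0.528, -0.246]
ft_force: [0.5, -0.6, 1.5]
opening: 0.517
```

Emit:
servo_tool(plan=[{"dp":[6,-4,-56],"rot":[3.3,-5.7,-5.4],"claw":0},{"dp":[12,-8,-112],"rot":[6.7,-11.5,-10.7],"claw":0},{"dp":[19,-12,-168],"rot":[10,-17.2,-16.1],"claw":0},{"dp":[25,-16,-223],"rot":[13.3,-23,-21.4],"claw":0},{"dp":[31,-20,-279],"rot":[16.6,-28.7,-26.8],"claw":0}])

```text
time_s: 1.35
tcp_pos: [0.3151, 0.3147, 0.2531]
eef_rot: [-1.281, -0.633, -0.078]
ft_force: [-2.7, -0.2, -0.0]
opening: 0.015
```

```bash
cat > go.py <<'E'
from h import *
import sys
# usage: go.plan(list of (pos,ori)) -> rows from current
def plan(T):
    p,q=cur()
    for t in T: print(*rel(p,q,*t))
E
python3 - <<'E'
from go import *
plan([(np.array([.43,-.135,.15]),ori(330)),push(0,330,gap=.025)])
E
```

```text
t 1.35 tcp [0.3151 0.3147 0.2531] F [-2.7 -0.2 -0. ] open 0.015 q [-0.63 -0.49 -0.29  2.24 -0.01  0.86  1.03]
[ -83.    -3.6 -468.1] [  9.3 -21.1 -29.1]
[ -76.1  119.9 -456.2] [  9.3 -21.1 -29.1]
```

Run:
```python
from go import *
from scipy.spatial.transform import Slerp
p,q=cur();sl=Slerp([0,1],R.concatenate([q,ori(300)]))
t=np.array([.47,.10,.28])
for k in(.2,.4,.6,.8,1.): print(*rel(p,q,p+k*(t-p),sl(k)))
# next legs, from the target pose
a,qa=t,ori(300)
for tt in((np.array([.44,-.12,.15]),ori(315)),(push(0,330,gap=.025))): print(*rel(a,qa,*tt));a,qa=tt
```

```text
t 1.35 tcp [0.3151 0.3147 0.2531] F [-2.7 -0.2 -0. ] open 0.015 q [-0.63 -0.49 -0.29  2.24 -0.01  0.86  1.03]
[ 16.   -5.6 -50.4] [ 0.7 -4.5  0.1]
[  31.9  -11.2 -100.9] [ 1.4 -9.   0.2]
[  47.9  -16.9 -151.3] [  2.1 -13.5   0.3]
[  63.9  -22.5 -201.8] [  2.8 -18.    0.4]
[  79.9  -28.1 -252.2] [  3.5 -22.5   0.5]
[-217.9   24.3 -134.6] [ -0.  -0. -15.]
[-34.3 109.9  -2.8] [  0.   0. -15.]
```

Emit:
servo_tool(plan=[{"dp":[16,-6,-50],"rot":[0.7,-4.5,0.1],"claw":0},{"dp":[32,-11,-101],"rot":[1.4,-9,0.2],"claw":0},{"dp":[48,-17,-151],"rot":[2.1,-13.5,0.3],"claw":0},{"dp":[64,-22,-202],"rot":[2.8,-18,0.4],"claw":0},{"dp":[80,-28,-252],"rot":[3.5,-22.5,0.5],"claw":0}])

```text
time_s: 1.98
tcp_pos: [0.4712, 0.0924, 0.2812]
eef_rot: [-1.259, -0.951, 0.193]
ft_force: [0.5, 0.8, 1.3]
opening: 0.004
```

Run:
```python
from go import *
plan([(np.array([.46,-.11,.2]),ori(305)),(np.array([.46,-.11,.13]),ori(315))])
```

```text
t 1.975 tcp [0.4712 0.0924 0.2812] F [0.5 0.8 1.3] open 0.004 q [-0.46 -0.37  0.33  2.1  -0.22  0.98  2.3 ]
[-169.9   -3.7 -137.2] [ 0.6 -0.6 -5. ]
[-204.9   56.9 -136.9] [  0.7  -0.5 -15. ]
```

Emit:
servo_tool(plan=[{"dp":[0,0,0],"rot":[0,10,0],"claw":0},{"dp":[0,0,0],"rot":[0,20,0],"claw":0},{"dp":[0,0,0],"rot":[0,30,0],"claw":0},{"dp":[0,0,0],"rot":[0,40,0],"claw":0},{"dp":[0,0,0],"rot":[0,50,0],"claw":0}])

```text
time_s: 2.6
tcp_pos: [0.4703, 0.0946, 0.2809]
eef_rot: [-1.17, -0.187, -0.346]
ft_force: [0.6, -0.1, 0.0]
opening: 0.004
```

Emit:
servo_tool(plan=[{"dp":[0,0,0],"rot":[0,10,0],"claw":0},{"dp":[0,0,0],"rot":[0,20,0],"claw":0},{"dp":[0,0,0],"rot":[0,30,0],"claw":0},{"dp":[0,0,0],"rot":[0,40,0],"claw":0},{"dp":[0,0,0],"rot":[0,50,0],"claw":0}])

```text
time_s: 3.22
tcp_pos: [0.4703, 0.0946, 0.2809]
eef_rot: [-0.927, 0.574, -0.82]
ft_force: [-0.1, 0.1, -0.3]
opening: 0.001
```

Emit:
servo_tool(plan=[{"dp":[0,0,0],"rot":[0,10,0],"claw":0},{"dp":[0,0,0],"rot":[0,20,0],"claw":0},{"dp":[0,0,0],"rot":[0,30,0],"claw":0},{"dp":[0,0,0],"rot":[0,40,0],"claw":0},{"dp":[0,0,0],"rot":[0,50,0],"claw":0}])

```text
time_s: 3.85
tcp_pos: [0.4703, 0.0946, 0.2809]
eef_rot: [-0.531, 1.322, -1.22]
ft_force: [-0.2, 0.4, 0.7]
opening: 0.006
```

```bash
sed -i 's/^SG=1/SG=-1/' h.py
python3 - <<'E'
from go import *
plan([(np.array([.46,-.11,.2]),ori(305)),(np.array([.46,-.11,.13]),ori(315))])
E
```

```text
t 3.85 tcp [0.4703 0.0946 0.2809] F [-0.2  0.4  0.7] open 0.006 q [ 0.03 -0.31 -0.06  2.08 -0.43  1.01 -0.16]
[217.1  -4.4  37.2] [ 0.7 29.   5.1]
[247.4  56.2  19.7] [ 3.2 28.9 14.8]
```

Run:
```python
from go import *
w=np.array([.42,-.03,.29]),ori(305)
plan([w]); print(*rel(*w,np.array([.445,-.125,.17]),ori(310)))
```

```text
t 3.85 tcp [0.4703 0.0946 0.2809] F [-0.2  0.4  0.7] open 0.006 q [ 0.03 -0.31 -0.06  2.08 -0.43  1.01 -0.16]
[115.6 -69.1  -2.9] [ 0.7 29.   5.1]
[109.3  70.   84.9] [-0.  0.  5.]
```

Emit:
servo_tool(plan=[{"dp":[25,-14,-1],"rot":[0,6,1],"claw":0},{"dp":[50,-28,-1],"rot":[0.3,12,2],"claw":0},{"dp":[75,-42,-2],"rot":[0.5,18,3],"claw":0},{"dp":[100,-56,-2],"rot":[0.6,24,4],"claw":0},{"dp":[116,-69,-3],"rot":[0.7,29,5.1],"claw":0}])

```text
time_s: 4.47
tcp_pos: [0.4201, -0.0315, 0.29]
eef_rot: [-0.15, 1.738, -1.336]
ft_force: [0.2, 0.3, 0.3]
opening: 0.007
```

Emit:
servo_tool(plan=[{"dp":[22,14,17],"rot":[0,0,1],"claw":0},{"dp":[44,28,34],"rot":[0,0,2],"claw":0},{"dp":[66,42,51],"rot":[0,0,3],"claw":0},{"dp":[88,56,68],"rot":[0,0,4],"claw":0},{"dp":[109,70,85],"rot":[0,0,5],"claw":0}])

```text
time_s: 5.1
tcp_pos: [0.4469, -0.126, 0.1699]
eef_rot: [-0.076, 1.721, -1.271]
ft_force: [-0.2, -0.3, -0.0]
opening: 0.004
```

Run:
```python
from go import *
plan([push(0,325,gap=.03),push(0,330,gap=.025)])
print(push(0,330,gap=.025)[0])
```

```text
t 5.1 tcp [ 0.4469 -0.126   0.1699] F [-0.2 -0.3 -0. ] open 0.004 q [ 0.21 -0.05  0.47  2.18 -0.79  1.07  0.31]
[ 43.4 125.5  -6.5] [ 0.1  0.3 14.9]
[ 38.1 127.2  -6.5] [ 0.1  0.3 19.9]
[ 0.47981629 -0.08422118  0.0480871 ]
```

Run:
```python
from go import *
plan([push(0,330,s=.045,gap=.025),push(0,330,gap=.02)])
print(push(0,330,s=.045,gap=.025)[0])
```

```text
t 5.1 tcp [ 0.4469 -0.126   0.1699] F [-0.2 -0.3 -0. ] open 0.004 q [ 0.21 -0.05  0.47  2.18 -0.79  1.07  0.31]
[51.7 89.6 -6.6] [ 0.1  0.3 19.9]
[ 33.4 125.5  -6.4] [ 0.1  0.3 19.9]
[ 0.45528325 -0.10867788  0.0680871 ]
```

Emit:
servo_tool(plan=[{"dp":[18,25,-2],"rot":[0,0,5],"claw":0},{"dp":[36,50,-4],"rot":[0,0,10],"claw":0},{"dp":[45,70,-5],"rot":[0,0,15],"claw":0},{"dp":[52,90,-6.5],"rot":[0.1,0.3,20],"claw":0},{"dp":[52,90,-6.5],"rot":[0.1,0.3,20],"claw":0}])

```text
time_s: 5.72
tcp_pos: [0.4507, -0.1099, 0.0666]
eef_rot: [0.188, 1.672, -1.034]
ft_force: [-1.2, 0.5, -1.6]
opening: 0.006
```

Run:
```python
from go import *
plan([push(0,330,gap=.02),push(0,330,gap=.005),push(0,330,gap=-.002)])
print()
plan([push(t,f,gap=-.002,s=s) for t,f,s in((0,330,.005),(12,326,.005),(24,322,.005),(36,318,.007),(46,314,.008),(56,310,.008),(68,308,.01),(80,306,.01),(92,305,.01),(104,305,.01),(109,305,.01))])
```

```text
t 5.725 tcp [ 0.4507 -0.1099  0.0666] F [-1.2  0.5 -1.6] open 0.006 q [ 0.71  0.36  0.12  2.27 -1.26  1.15  0.98]
[-9.9 42.5  2.7] [ 0.6 -0.4  2. ]
[-24.9  42.    2.6] [ 0.6 -0.4  2. ]
[-31.9  41.7   2.6] [ 0.6 -0.4  2. ]

t 5.725 tcp [ 0.4507 -0.1099  0.0666] F [-1.2  0.5 -1.6] open 0.006 q [ 0.71  0.36  0.12  2.27 -1.26  1.15  0.98]
[-31.9  41.7   2.6] [ 0.6 -0.4  2. ]
[-38.8  29.3   2.4] [ 0.6 -0.4 -2. ]
[-48.1  18.5   2.2] [ 0.6 -0.4 -6. ]
[-59.7   7.9   2. ] [  0.6  -0.4 -10. ]
[-70.7   1.6   1.9] [  0.6  -0.3 -14. ]
[-82.3  -1.9   1.8] [  0.6  -0.3 -18. ]
[-96.9  -5.1   1.7] [  0.6  -0.3 -20. ]
[-110.8   -3.6    1.6] [  0.6  -0.3 -22. ]
[-123.8    0.8    1.5] [  0.6  -0.3 -23. ]
[-135.5    7.8    1.5] [  0.6  -0.3 -23. ]
[-139.9   11.4    1.5] [  0.6  -0.3 -23. ]
```

Emit:
servo_tool(plan=[{"dp":[-2,14,2],"rot":[0.6,-0.4,-1],"claw":0},{"dp":[-6,28,2.7],"rot":[0.6,-0.4,-3],"claw":0},{"dp":[-10,42,2.7],"rot":[0.6,-0.4,-3],"claw":0},{"dp":[-10,42,2.7],"rot":[0.6,-0.4,-3],"claw":0},{"dp":[-10,42,2.7],"rot":[0.6,-0.4,-3],"claw":0}])

```text
time_s: 6.35
tcp_pos: [0.4812, -0.0842, 0.0538]
eef_rot: [0.148, 1.671, -1.084]
ft_force: [-0.1, 0.3, -0.3]
opening: 0.004
```

```bash
cat > snap.py <<'E'
import sys,cv2,numpy as np
from workcell import grab_frame
o=[]
for n in("scene","top"):
    f=grab_frame(n);np.savez(f"pics/{n}{sys.argv[1]}.npz",**f)
    x,y,w,h=(95,165,190,150) if n=="scene" else (285,95,165,155)
    o.append(cv2.resize(f["frame"][y:y+h,x:x+w],(400*w//h//1,400),interpolation=cv2.INTER_CUBIC)[:,:400])
E
cat > snap.py <<'E'
import sys,cv2,numpy as np
from workcell import grab_frame
o=[]
for n,(x,y,w,h) in(("scene",(150,120,133,170)),("top",(280,120,133,170))):
    f=grab_frame(n);np.savez(f"pics/{n}{sys.argv[1]}.npz",**f)
    o.append(cv2.resize(f["frame"][y:y+h,x:x+w],None,fx=3,fy=3,interpolation=cv2.INTER_CUBIC))
cv2.imwrite(f"pics/c{sys.argv[1]}.png",cv2.convertScaleAbs(np.hstack(o),alpha=1.5)[:,:,::-1])
E
python3 - <<'E'
from go import *
plan([push(t,f,gap=-.002,s=s) for t,f,s in((0,325,.003),(12,323,.003),(24,320,.004),(36,316,.006),(46,312,.007),(56,310,.008),(68,308,.01),(80,306,.01),(92,305,.01),(104,305,.01),(109,305,.01))])
E
python3 snap.py 1
```

```text
t 6.35 tcp [ 0.4812 -0.0842  0.0538] F [-0.1  0.3 -0.3] open 0.004 q [ 0.85  0.34 -0.17  2.27 -1.26  0.96  0.91]
[-22.1   1.4  -0.9] [-0.2  0.   0.1]
[-28.1 -11.1  -0.9] [-0.2  0.  -1.9]
[-36.7 -23.2  -0.8] [-0.2  0.  -4.9]
[-47.8 -34.4  -0.8] [-0.2  0.  -8.9]
[-58.4 -41.3  -0.8] [ -0.2   0.  -12.9]
[-69.7 -46.2  -0.7] [ -0.2   0.  -14.9]
[-84.1 -50.2  -0.7] [ -0.2   0.  -16.9]
[-98.  -49.4  -0.7] [ -0.2   0.  -18.9]
[-111.3  -45.7   -0.7] [ -0.2   0.  -19.9]
[-123.3  -39.4   -0.7] [ -0.2   0.  -19.9]
[-127.9  -36.    -0.7] [ -0.2   0.  -19.9]
```

View pics/c1.png

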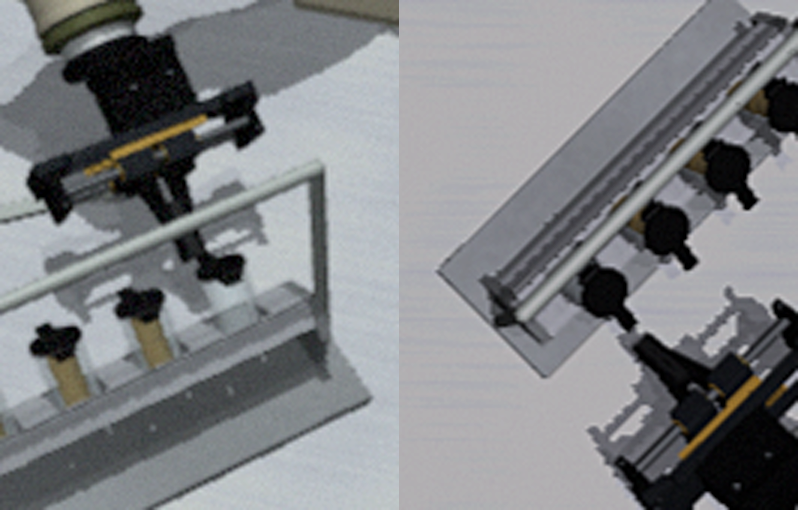

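The crop shows the closed fingers at the front of the empty tube's tab (right half, about (635,335)), in line with it. Now I'll push the tab up along its arc.

Emit:
servo_tool(plan=[{"dp":[-12,1,-1],"rot":[0,0,0],"claw":0},{"dp":[-22,1,-1],"rot":[0,0,0],"claw":0},{"dp":[-28,-11,-1],"rot":[0,0,-2],"claw":0},{"dp":[-37,-23,-1],"rot":[0,0,-5],"claw":0},{"dp":[-48,-34,-1],"rot":[0,0,-9],"claw":0}])

```text
time_s: 7.08
tcp_pos: [0.4802, -0.0829, 0.1133]
eef_rot: [0.015, 1.705, -1.203]
ft_force: [-0.1, 0.5, 0.8]
opening: 0.009
```

```bash
python3 - <<'E'
from go import *
plan([push(t,f,gap=-.002,s=s) for t,f,s in((36,316,.006),(46,312,.007),(56,310,.008),(68,308,.01),(80,306,.01),(92,305,.01),(104,305,.01),(109,305,.01))])
E
python3 snap.py 2
```

```text
t 7.075 tcp [ 0.4802 -0.0829  0.1133] F [-0.1  0.5  0.8] open 0.009 q [ 0.78  0.11 -0.18  2.24 -1.03  0.93  0.52]
[ 1.1 -0.2  0.7] [-0.2  0.   0.2]
[-8.3 -8.7  0.7] [-0.2  0.  -3.8]
[-18.6 -15.3   0.7] [-0.2  0.  -5.8]
[-32.2 -21.5   0.8] [-0.2  0.  -7.8]
[-46.1 -23.    0.8] [-0.2  0.  -9.8]
[-59.8 -21.4   0.8] [ -0.2   0.  -10.8]
[-72.6 -17.1   0.8] [ -0.2   0.  -10.8]
[-77.7 -14.5   0.8] [ -0.2   0.  -10.8]
```

View pics/c2.png

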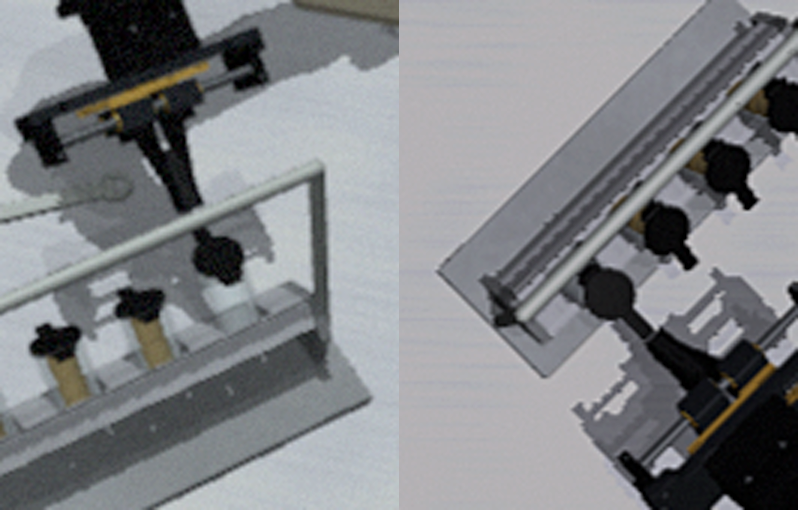

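The cap is lifting: its disc now shows round at crop left (218,258), with the tab riding on the fingers. I'll continue along the arc.

Emit:
servo_tool(plan=[{"dp":[-8,-9,0.7],"rot":[0,0,-4],"claw":0},{"dp":[-19,-15,0.7],"rot":[0,0,-6],"claw":0},{"dp":[-32,-21,0.7],"rot":[0,0,-8],"claw":0},{"dp":[-46,-23,0.7],"rot":[0,0,-10],"claw":0},{"dp":[-60,-21,0.7],"rot":[0,0,-11],"claw":0}])

```text
time_s: 7.8
tcp_pos: [0.4999, -0.0635, 0.1707]
eef_rot: [-0.152, 1.736, -1.34]
ft_force: [0.1, -0.8, 0.1]
opening: 0.003
```

Run:
```python
from go import *
plan([push(t,305,gap=-.002,s=.01) for t in(92,98,104,108)]+[push(108,305,gap=.02,s=.01),push(108,305,gap=.05,s=.06)])
```

```text
t 7.8 tcp [ 0.4999 -0.0635  0.1707] F [ 0.1 -0.8  0.1] open 0.003 q [ 0.67 -0.02 -0.25  2.12 -0.73  0.94  0.04]
[ 0.8 -1.1  0.5] [-0.1  0.1  0.1]
[-6.  -0.5  0.5] [-0.1  0.1  0.1]
[-12.7   0.8   0.5] [-0.1  0.1  0.1]
[-17.    2.    0.5] [-0.1  0.1  0.1]
[5.  2.  0.5] [-0.1  0.1  0.1]
[ 35.  -47.9   0.6] [-0.1  0.1  0.1]
```

Emit:
servo_tool(plan=[{"dp":[-6,-0.5,0.5],"rot":[0,0,0],"claw":0},{"dp":[-13,1,0.5],"rot":[0,0,0],"claw":0},{"dp":[-17,2,0.5],"rot":[0,0,0],"claw":0},{"dp":[5,2,0.5],"rot":[0,0,0],"claw":0},{"dp":[35,-48,0.5],"rot":[0,0,0],"claw":0}])

```text
time_s: 8.43
tcp_pos: [0.4588, -0.1024, 0.1876]
eef_rot: [-0.155, 1.74, -1.335]
ft_force: [1.4, -1.2, 1.8]
opening: 0.007
```

```bash
python3 snap.py 3
python3 - <<'E'
from go import *
t=cam("top3");s=cam("scene3")
for th in(60,90,108): print(th,proj(t,W(HINGE+.065*D(215-th))).round(1),proj(s,W(HINGE+.065*D(215-th))).round(1))
plan([(np.array([.42,-.03,.29]),ori(305))])
E
```

```text
60 [362.8 227.8] [215.3 187.4]
90 [358.  220.4] [218.7 186.2]
108 [352.7 214.1] [222.1 189.1]
t 8.525 tcp [ 0.4586 -0.1085  0.1908] F [0.2 0.2 0.4] open 0.012 q [ 0.74 -0.08 -0.17  2.12 -0.71  1.06  0.12]
[-79.5 -65.9 -82.6] [-0.4 -0.2  0.1]
```

View pics/c3.png

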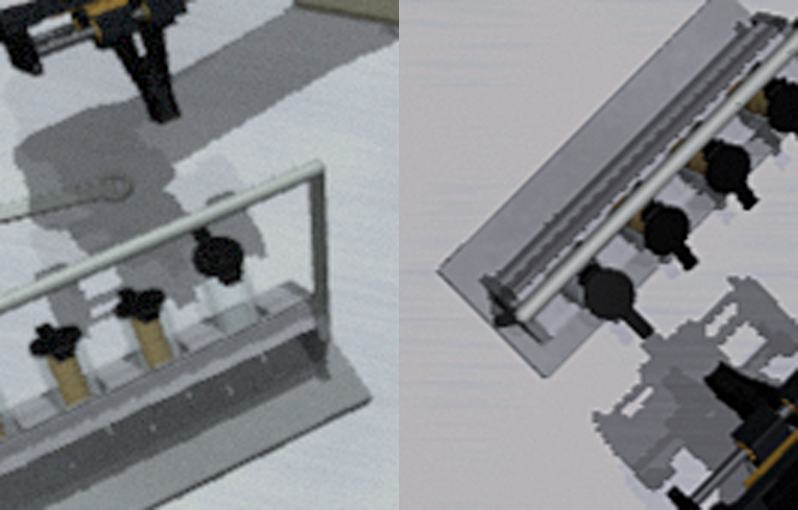

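The fingers slipped off and left the cap part open, with the tab end at top ≈(363.7,232). I'll measure its angle and push again with more finger overlap.

Run:
```python
from go import *
t=cam("top3");s=cam("scene3")
for th in(30,38,46,54): print(th,proj(t,W(HINGE+.065*D(215-th))).round(1),proj(s,W(HINGE+.065*D(215-th))).round(1))
plan([push(40,305,gap=.02,s=-.003)]+[push(a,305,gap=-.004,s=-.003) for a in(40,50,60,70,80,90,100,108)])
```

```text
30 [361.7 229.9] [215.5 195. ]
38 [362.6 229.9] [215.1 192.5]
46 [363.  229.5] [215.  190.3]
54 [363.1 228.7] [215.1 188.5]
t 8.525 tcp [ 0.4586 -0.1085  0.1908] F [0.2 0.2 0.4] open 0.012 q [ 0.74 -0.08 -0.17  2.12 -0.71  1.06  0.12]
[36.4 86.5 -2.8] [-0.4 -0.2  0.1]
[12.4 86.5 -2.9] [-0.4 -0.2  0.1]
[ 4.4 78.5 -2.8] [-0.4 -0.2  0.1]
[-4.9 72.  -2.8] [-0.4 -0.2  0.1]
[-15.2  67.2  -2.8] [-0.4 -0.2  0.1]
[-26.1  64.2  -2.8] [-0.4 -0.2  0.1]
[-37.4  63.2  -2.8] [-0.4 -0.2  0.1]
[-48.7  64.2  -2.9] [-0.4 -0.2  0.1]
[-57.5  66.4  -2.9] [-0.4 -0.2  0.1]
```

Run:
```python
from go import *
plan([push(28,316,gap=.02,s=-.003)]+[push(a,f,gap=-.004,s=-.003) for a,f in((28,316),(38,314),(48,311),(58,308),(68,306),(78,305),(88,305),(98,305),(107,305))])
```

```text
t 8.525 tcp [ 0.4586 -0.1085  0.1908] F [0.2 0.2 0.4] open 0.012 q [ 0.74 -0.08 -0.17  2.12 -0.71  1.06  0.12]
[ 42.8 103.4  -2.9] [-0.5 -0.1 11.1]
[19.3 98.8 -2.9] [-0.5 -0.1 11.1]
[13.2 89.1 -2.9] [-0.5 -0.1  9.1]
[ 5.7 80.5 -2.8] [-0.4 -0.2  6.1]
[-3.1 73.4 -2.8] [-0.4 -0.2  3.1]
[-13.1  68.1  -2.8] [-0.4 -0.2  1.1]
[-23.9  64.7  -2.8] [-0.4 -0.2  0.1]
[-35.1  63.3  -2.8] [-0.4 -0.2  0.1]
[-46.5  63.9  -2.9] [-0.4 -0.2  0.1]
[-56.4  66.   -2.9] [-0.4 -0.2  0.1]
```

Emit:
servo_tool(plan=[{"dp":[20,30,-3],"rot":[0,0,4],"claw":0},{"dp":[43,60,-3],"rot":[0,0,8],"claw":0},{"dp":[43,90,-3],"rot":[-0.4,0,11],"claw":0},{"dp":[43,103,-3],"rot":[-0.4,0,11],"claw":0},{"dp":[43,103,-3],"rot":[-0.4,0,11],"claw":0}])

```text
time_s: 9.15
tcp_pos: [0.4753, -0.0849, 0.0804]
eef_rot: [0.01, 1.71, -1.194]
ft_force: [0.4, -0.2, -0.5]
opening: 0.008
```

Run:
```python
from go import *
plan([push(a,f,gap=-.004,s=-.003) for a,f in((28,316),(36,314),(44,312),(52,310),(60,308),(68,306),(76,305),(84,305),(92,305),(100,305),(107,305))])
```

```text
t 9.15 tcp [ 0.4753 -0.0849  0.0804] F [ 0.4 -0.2 -0.5] open 0.008 q [ 0.76  0.18 -0.15  2.25 -1.07  0.9   0.61]
[-21.8  -3.9   2.7] [0.3 0.1 0.1]
[-27.8 -10.7   2.7] [ 0.3  0.1 -1.9]
[-34.8 -16.7   2.7] [ 0.3  0.1 -3.9]
[-42.5 -21.5   2.6] [ 0.3  0.1 -5.9]
[-50.7 -25.3   2.6] [ 0.3  0.1 -7.9]
[-59.4 -27.9   2.6] [ 0.3  0.1 -9.9]
[-68.4 -29.1   2.6] [  0.3   0.1 -10.9]
[-77.4 -29.    2.6] [  0.3   0.1 -10.9]
[-86.4 -27.6   2.6] [  0.3   0.1 -10.9]
[-95.1 -24.9   2.7] [  0.3   0.1 -10.9]
[-102.3  -21.7    2.7] [  0.3   0.1 -10.9]
```

Correct z by 2.7 mm and push through to θ≈60 in this call.

Emit:
servo_tool(plan=[{"dp":[-21,-4,2.7],"rot":[0,0,0],"claw":0},{"dp":[-28,-11,2.7],"rot":[0,0,-2],"claw":0},{"dp":[-35,-17,2.7],"rot":[0,0,-4],"claw":0},{"dp":[-42,-21,2.7],"rot":[0,0,-6],"claw":0},{"dp":[-51,-25,2.7],"rot":[0,0,-8],"claw":0}])

```text
time_s: 9.78
tcp_pos: [0.4899, -0.0757, 0.1365]
eef_rot: [-0.11, 1.73, -1.3]
ft_force: [-0.9, -0.1, -0.4]
opening: 0.007
```

```bash
python3 - <<'E'
from go import *
plan([push(a,f,gap=-.004,s=-.003) for a,f in((60,308),(68,306),(76,305),(84,305),(92,305),(100,305),(107,305),(111,305))])
E
python3 snap.py 4
```

```text
t 9.775 tcp [ 0.4899 -0.0757  0.1365] F [-0.9 -0.1 -0.4] open 0.007 q [ 0.67  0.03 -0.18  2.17 -0.83  0.91  0.22]
[ 1.   1.7 -1.1] [0.1 0.2 0.2]
[-7.2 -2.  -1.1] [ 0.1  0.2 -1.8]
[-15.9  -4.5  -1.1] [ 0.1  0.2 -2.8]
[-24.9  -5.6  -1. ] [ 0.1  0.2 -2.8]
[-34.   -5.5  -1. ] [ 0.1  0.2 -2.8]
[-42.9  -4.1  -1. ] [ 0.1  0.2 -2.8]
[-50.5  -1.9  -0.9] [ 0.1  0.2 -2.8]
[-54.8  -0.2  -0.9] [ 0.1  0.2 -2.8]
```

View pics/c4.png

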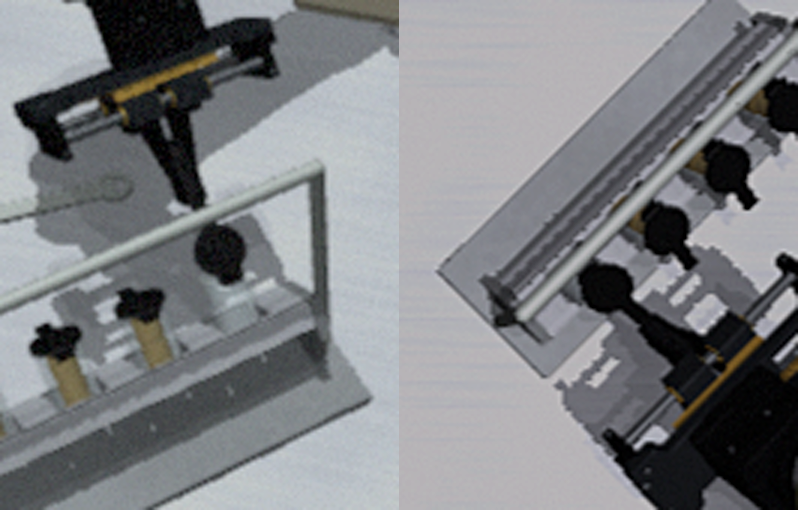

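The cap is further up, with its disc at crop left (218,250) and the tab behind the bar. I'll keep pushing with a deeper overlap, then back off and measure from masks.

Emit:
servo_tool(plan=[{"dp":[-7,3,-1],"rot":[0,0,-2],"claw":0},{"dp":[-16,2,-1],"rot":[0,0,-3],"claw":0},{"dp":[-25,2,-1],"rot":[0,0,-3],"claw":0},{"dp":[-34,2,-1],"rot":[0,0,-3],"claw":0},{"dp":[-43,3,-1],"rot":[0,0,-3],"claw":0}])

```text
time_s: 10.5
tcp_pos: [0.5142, -0.0491, 0.1588]
eef_rot: [-0.155, 1.741, -1.335]
ft_force: [-0.1, -0.7, -1.2]
opening: 0.006
```

Emit:
servo_tool(plan=[{"dp":[-6,1,0],"rot":[0,0,0],"claw":0},{"dp":[-11,2,0],"rot":[0,0,0],"claw":0},{"dp":[-11,2,0],"rot":[0,0,0],"claw":0},{"dp":[20,0,0],"rot":[0,0,0],"claw":0},{"dp":[50,-50,0],"rot":[0,0,0],"claw":0}])

```text
time_s: 11.12
tcp_pos: [0.4635, -0.097, 0.1691]
eef_rot: [-0.159, 1.744, -1.33]
ft_force: [-0.2, -1.6, -0.3]
opening: 0.004
```

```bash
python3 snap.py 5
python3 - <<'E'
from go import *
t=cam("top5");s=cam("scene5")
for n,c in(("s",s),("t",t)):
    m=cv2.inRange(cv2.cvtColor(c[0],cv2.COLOR_RGB2HSV),(0,0,0),(180,255,32))
    k,l,st,ce=cv2.connectedComponentsWithStats(m)
    for i in range(1,k):
        if 60<st[i,4] and (150<ce[i][0]<283 if n=="s" else 310<ce[i][0]<420) and 130<ce[i][1]<290: print(n,st[i],ce[i].round(1))
    for th in(60,75,90,100,108,112):
        L=W(HINGE+.065*D(215-th));C=W(HINGE+.021*D(215-th)+.003*D(125-th)); print(th,"tab",proj(c,L).round(1),"disc",proj(c,C).round(1))
plan([(np.array([.42,-.03,.29]),ori(305))])
E
```

```text
s [182 122  32  47 642] [200.5 143. ]
s [218 193  16  22 225] [225.2 204.4]
s [189 216  16  11 134] [196.2 221.1]
s [160 228  17  12 135] [168.3 233.6]
60 tab [215.3 187.4] disc [224. 204.]
75 tab [216.6 185.9] disc [224.6 203.9]
90 tab [218.7 186.2] disc [225.4 204.4]
100 tab [220.5 187.5] disc [226.1 205. ]
108 tab [222.1 189.1] disc [226.7 205.7]
112 tab [222.9 190. ] disc [227.  206.1]
t [400 146  19  24 254] [409.4 156.1]
t [381 166  18  24 261] [389.2 176.5]
t [361 187  18  23 253] [368.9 197. ]
t [338 205  16  14 130] [345.8 211.5]
t [ 365  218  108   99 4348] [417. 271.]
60 tab [362.8 227.8] disc [348.3 214.9]
75 tab [361.1 224.7] disc [347.5 213.6]
90 tab [358.  220.4] disc [346.3 212.1]
100 tab [355.2 217. ] disc [345.3 211. ]
108 tab [352.7 214.1] disc [344.4 210.1]
112 tab [351.3 212.6] disc [343.9 209.6]
t 11.225 tcp [ 0.4637 -0.1028  0.1725] F [ 1.  -0.2 -0.6] open 0.007 q [ 0.7  -0.05 -0.15  2.14 -0.72  1.02  0.14]
[-83.8 -84.7 -82.5] [-0.1 -0.1  0.1]
```

The cap now reads about 100–105° open from both views: disc at top (345.8,211.5), tab tip near (354,219). The other caps haven't moved. Next I'll fetch the cartridge.

Run:
```python
from go import *
t=cam("top0");s=cam("scene0")
for a in(255.5,258): print("b top z",tri(t,(209.5,202),s,(361,a)))
print("c",tri(t,(196.3,266.1),s,(382,207)))
print("small",tri(t,(191.6,238),s,(384.8,237)))
L=[(np.array([.42,-.03,.28]),ori(305)),(np.array([.46,.21,.24]),ori(285)),(np.array([.4651,.3257,.13]),ori(270)),(np.array([.4651,.3257,.056]),ori(270))]
plan(L[:1])
for a,b in zip(L,L[1:]): print(*rel(*a,*b))
```

```text
b top z (array([0.55107141, 0.27844822, 0.08361255]), np.float64(0.00014531147961324852))
b top z (array([0.55180472, 0.27989817, 0.07518651]), np.float64(0.0004483626970289211))
c (array([0.39938152, 0.30693262, 0.07939455]), np.float64(0.0011750924742939767))
small (array([0.46517484, 0.32600889, 0.05316492]), np.float64(0.0007642399350436166))
t 11.225 tcp [ 0.4637 -0.1028  0.1725] F [ 1.  -0.2 -0.6] open 0.007 q [ 0.7  -0.05 -0.15  2.14 -0.72  1.02  0.14]
[-78.1 -76.5 -82.5] [-0.1 -0.1  0.1]
[-139.1  146.2 -141.7] [ -0.   0. -20.]
[-53.9 128.3 -78.3] [ -0.  -0. -15.]
[-0. 74.  0.] [0. 0. 0.]
```

Emit:
servo_tool(plan=[{"dp":[-16,-15,-16],"rot":[0,0,0],"claw":20},{"dp":[-32,-30,-32],"rot":[0,0,0],"claw":40},{"dp":[-48,-46,-50],"rot":[0,0,0],"claw":50},{"dp":[-64,-62,-66],"rot":[0,0,0],"claw":50},{"dp":[-78,-76,-82],"rot":[0,0,0],"claw":50}])

```text
time_s: 11.85
tcp_pos: [0.4214, -0.0255, 0.2791]
eef_rot: [-0.155, 1.74, -1.334]
ft_force: [-0.2, -1.1, 0.2]
opening: 0.488
```

Emit:
servo_tool(plan=[{"dp":[-28,29,-28],"rot":[0,0,-4],"claw":50},{"dp":[-56,58,-57],"rot":[0,0,-8],"claw":50},{"dp":[-84,88,-85],"rot":[0,0,-12],"claw":50},{"dp":[-112,117,-114],"rot":[0,0,-16],"claw":50},{"dp":[-139,146,-142],"rot":[0,0,-20],"claw":50}])

```text
time_s: 12.48
tcp_pos: [0.46, 0.2163, 0.2387]
eef_rot: [-0.477, 1.766, -1.582]
ft_force: [0.5, -0.9, -1.1]
opening: 0.575
```

Run:
```python
from go import *
plan([(np.array([.4651,.3257,.13]),ori(270))])
```

```text
t 12.475 tcp [0.46   0.2163 0.2387] F [ 0.5 -0.9 -1.1] open 0.575 q [ 0.61 -0.13 -0.98  1.9  -0.24  1.08 -1.08]
[-50.4 126.  -73.5] [  0.1   0.2 -14.9]
```

Emit:
servo_tool(plan=[{"dp":[-12,30,-18],"rot":[0,0,-4],"claw":50},{"dp":[-25,62,-37],"rot":[0,0,-8],"claw":50},{"dp":[-38,94,-55],"rot":[0,0,-12],"claw":50},{"dp":[-50,126,-73],"rot":[0,0,-15],"claw":50},{"dp":[-50,126,-73],"rot":[0,0,-15],"claw":50}])

```text
time_s: 13.1
tcp_pos: [0.4625, 0.3261, 0.1269]
eef_rot: [-0.743, 1.763, -1.752]
ft_force: [0.2, 0.3, 0.2]
opening: 0.575
```

Run:
```python
from go import *
plan([(np.array([.4651,.3258,.056]),ori(270))])
```

```text
t 13.1 tcp [0.4625 0.3261 0.1269] F [0.2 0.3 0.2] open 0.575 q [ 0.15  0.49 -1.06  1.69  0.44  1.24 -1.79]
[-2.  70.9  2.7] [0.5 0.5 0.3]
```

Emit:
servo_tool(plan=[{"dp":[-2,25,2.7],"rot":[0.5,0.5,0.3],"claw":50},{"dp":[-2,50,2.7],"rot":[0.5,0.5,0.3],"claw":50},{"dp":[-2,73,2.7],"rot":[0.5,0.5,0.3],"claw":50},{"dp":[-2,73,2.7],"rot":[0.5,0.5,0.3],"claw":50},{"dp":[-2,73,2.7],"rot":[0.5,0.5,0.3],"claw":10}])

```text
time_s: 13.72
tcp_pos: [0.4688, 0.3226, 0.0578]
eef_rot: [-0.716, 1.759, -1.766]
ft_force: [0.6, -0.6, 0.7]
opening: 0.521
```

Emit:
servo_tool(plan=[{"dp":[0,0,0],"rot":[0,0,0],"claw":10},{"dp":[0,0,0],"rot":[0,0,0],"claw":10},{"dp":[0,0,0],"rot":[0,0,0],"claw":10},{"dp":[0,-20,0],"rot":[0,0,0],"claw":10},{"dp":[0,-60,0],"rot":[0,0,0],"claw":10}])

```text
time_s: 14.35
tcp_pos: [0.4673, 0.3221, 0.1175]
eef_rot: [-0.72, 1.759, -1.767]
ft_force: [1.1, 0.2, 0.3]
opening: 0.123
```

Run:
```python
from go import *
p,q=cur()
# insertion frame: tool axis on tube axis; a = TCP height above rim
ins=lambda a:(W(MOUTH+AX*a),ori(305))
L=[(p,q),(np.array([.45,.20,.28]),ori(280)),(np.array([.41,-.01,.32]),ori(305)),(W(MOUTH+AX*.11+FW*.06),ori(305)),ins(.085),ins(.025)]
for a,b in zip(L,L[1:]): print(b[0].round(3),*rel(*a,*b))
```

```text
t 14.35 tcp [0.4673 0.3221 0.1175] F [1.1 0.2 0.3] open 0.123 q [ 0.14  0.49 -1.04  1.7   0.46  1.21 -1.81]
[0.45 0.2  0.28] [  97.7 -162.3   75.6] [-0.3 -0.2  9.9]
[ 0.41 -0.01  0.32] [167.  -70.1 120.5] [ 0.  0. 25.]
[ 0.441 -0.123  0.156] [141.  101.  101.9] [0. 0. 0.]
[ 0.486 -0.078  0.17 ] [-60.  25.  -0.] [0. 0. 0.]
[ 0.51  -0.054  0.121] [-0. 60.  0.] [0. 0. 0.]
```

The gripper closed to 10 mm, so it missed: I lifted before the fingers had finished closing. Now to check where the cartridge is.

Run:
```python
from go import *
from workcell import grab_frame
import cv2
o=[]
for n in("scene","top"):
    f=grab_frame(n);np.savez(f"pics/{n}6.npz",**f);c=cam(n+"6")
    m=cv2.inRange(cv2.cvtColor(c[0],cv2.COLOR_RGB2HSV),(12,110,50),(28,255,255))
    k,l,st,ce=cv2.connectedComponentsWithStats(m)
    for i in range(1,k):
        if st[i,4]>15 and 170<ce[i][0]<400: print(n,st[i],ce[i].round(1))
    x,y=(330,150) if n=="scene" else (140,170)
    o.append(cv2.resize(c[0][y:y+150,x:x+110],None,fx=3.5,fy=3.5,interpolation=cv2.INTER_CUBIC))
cv2.imwrite("pics/c6.png",cv2.convertScaleAbs(np.hstack(o),alpha=1.5)[:,:,::-1])
```

```text
scene [374 220  10  12  72] [379.1 225.7]
scene [378 235  11  19 134] [383.  243.5]
scene [351 254  16  27 288] [358.9 266.7]
top [204 197  12  11 102] [209.6 201.8]
```

View pics/c6.png

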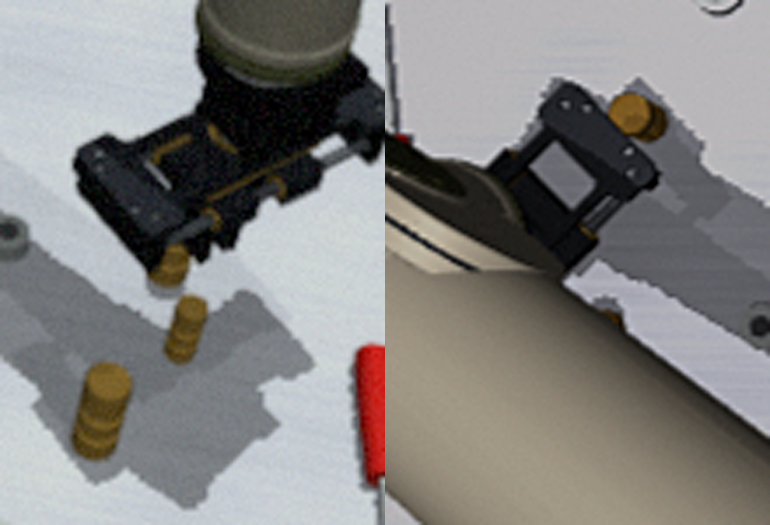

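The crop shows the cartridge still upright at its place (scene (383,243.5), where it was). I'll retry with time to close.

Run:
```python
from go import *
c=cam("scene6");print(onz(c,(383,243.5),.028))
plan([(np.array([.4648,.3255,.115]),ori(270)),(np.array([.4648,.3255,.053]),ori(270))])
```

```text
[0.46639603 0.32594658 0.028     ]
t 14.45 tcp [0.4694 0.3247 0.1219] F [0.3 1.4 0.9] open 0.124 q [ 0.14  0.49 -1.05  1.7   0.45  1.21 -1.81]
[ 2.7  6.8 -3.9] [-0.4 -0.3 -0.6]
[ 3.4 68.8 -4.3] [-0.4 -0.3 -0.6]
```

Emit:
servo_tool(plan=[{"dp":[3,5,-3],"rot":[-0.4,0,-0.6],"claw":50},{"dp":[3,5,-3],"rot":[-0.4,0,-0.6],"claw":50},{"dp":[3,5,-3],"rot":[-0.4,0,-0.6],"claw":50},{"dp":[3,5,-3],"rot":[-0.4,0,-0.6],"claw":50},{"dp":[3,5,-3],"rot":[-0.4,0,-0.6],"claw":50}])

```text
time_s: 15.08
tcp_pos: [0.4637, 0.3225, 0.1116]
eef_rot: [-0.731, 1.765, -1.768]
ft_force: [0.3, -0.4, 0.1]
opening: 0.552
```

Run:
```python
from go import *
plan([(np.array([.4655,.3258,.053]),ori(270))])
```

```text
t 15.075 tcp [0.4637 0.3225 0.1116] F [ 0.3 -0.4  0.1] open 0.552 q [ 0.14  0.5  -1.04  1.71  0.46  1.21 -1.81]
[-4.  58.5 -1. ] [ 0.1 -0.3  0.4]
```

Emit:
servo_tool(plan=[{"dp":[-3,20,-1],"rot":[0,0,0],"claw":50},{"dp":[-3.5,40,-1],"rot":[0,0,0],"claw":50},{"dp":[-3.5,59,-1],"rot":[0,0,0],"claw":50},{"dp":[-3.5,59,-1],"rot":[0,0,0],"claw":30},{"dp":[-3.5,59,-1],"rot":[0,0,0],"claw":10}])

```text
time_s: 15.7
tcp_pos: [0.4652, 0.3257, 0.0529]
eef_rot: [-0.731, 1.765, -1.767]
ft_force: [0.6, 0.1, -0.0]
opening: 0.426
```

Emit:
servo_tool(plan=[{"dp":[0,0,0],"rot":[0,0,0],"claw":10},{"dp":[0,0,0],"rot":[0,0,0],"claw":10},{"dp":[0,0,0],"rot":[0,0,0],"claw":10},{"dp":[0,0,0],"rot":[0,0,0],"claw":10},{"dp":[0,0,0],"rot":[0,0,0],"claw":10}])

```text
time_s: 16.32
tcp_pos: [0.4664, 0.3255, 0.0537]
eef_rot: [-0.728, 1.764, -1.768]
ft_force: [1.5, -1.8, 6.7]
opening: 0.117
```

Run:
```python
from go import *
from workcell import grab_frame
import cv2
cur()
f=grab_frame("scene");np.savez("pics/scene7.npz",**f);c=cam("scene7")
m=cv2.inRange(cv2.cvtColor(c[0],cv2.COLOR_RGB2HSV),(12,110,40),(28,255,255))
k,l,st,ce=cv2.connectedComponentsWithStats(m)
for i in range(1,k):
    if st[i,4]>10 and 330<ce[i][0]<420: print(st[i],ce[i].round(1))
cv2.imwrite("pics/c7.png",cv2.convertScaleAbs(cv2.resize(c[0][180:280,330:440],None,fx=6,fy=6,interpolation=cv2.INTER_CUBIC),alpha=2)[:,:,::-1])
```

```text
t 16.325 tcp [0.4664 0.3255 0.0537] F [ 1.5 -1.8  6.7] open 0.117 q [ 0.09  0.57 -0.99  1.75  0.53  1.12 -1.86]
[386 206   7   7  14] [388.2 208.9]
[371 209   9   7  19] [374.3 211.2]
[377 237  13  17 110] [382.8 245.4]
[351 254  17  27 315] [358.5 266.8]
```

View pics/c7.png

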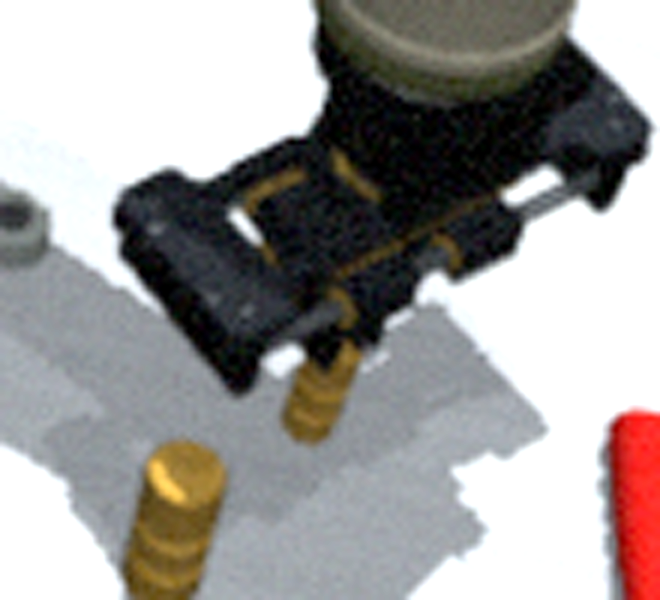

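Emit:
servo_tool(plan=[{"dp":[0,0,0],"rot":[0,0,0],"claw":5},{"dp":[0,0,0],"rot":[0,0,0],"claw":5},{"dp":[0,-10,0],"rot":[0,0,0],"claw":5},{"dp":[0,-30,0],"rot":[0,0,0],"claw":5},{"dp":[0,-40,0],"rot":[0,0,0],"claw":5}])

```text
time_s: 17.0
tcp_pos: [0.4657, 0.3262, 0.0945]
eef_rot: [-0.729, 1.764, -1.767]
ft_force: [-1.4, -0.4, -0.5]
opening: 0.055
```

Run:
```python
from go import *
from workcell import grab_frame
import cv2
p,q=cur()
f=grab_frame("scene");np.savez("pics/scene8.npz",**f);c=cam("scene8")
m=cv2.inRange(cv2.cvtColor(c[0],cv2.COLOR_RGB2HSV),(12,110,40),(28,255,255))
k,l,st,ce=cv2.connectedComponentsWithStats(m)
for i in range(1,k):
    if st[i,4]>10 and 330<ce[i][0]<420: print(st[i],ce[i].round(1))
print("tcp px",proj(c,p),"tip px",proj(c,p+q.apply([0,.017,0])),"bench cart",proj(c,[.4655,.3258,.0]))
```

```text
t 17.0 tcp [0.4657 0.3262 0.0945] F [-1.4 -0.4 -0.5] open 0.055 q [ 0.12  0.52 -1.02  1.71  0.48  1.18 -1.83]
[390 193   6   7  12] [391.6 196. ]
[374 196  10   6  17] [378.2 198.7]
[376 206   6   7  18] [378.3 209.4]
[377 226   7   6  24] [379.8 228.5]
[377 235  12  19 145] [382.6 243.8]
[351 254  17  27 321] [358.5 266.9]
tcp px [388.23568291 226.69654989] tip px [386.86813619 231.05346862] bench cart [380.96974607 249.74540797]
```

Emit:
servo_tool(plan=[{"dp":[0,0,0],"rot":[0,0,0],"claw":50},{"dp":[0,0,0],"rot":[0,0,0],"claw":50},{"dp":[0,0,0],"rot":[0,0,0],"claw":50},{"dp":[0,0,0],"rot":[0,0,0],"claw":50},{"dp":[0,0,0],"rot":[0,0,0],"claw":50}])

```text
time_s: 17.68
tcp_pos: [0.4653, 0.3256, 0.0925]
eef_rot: [-0.731, 1.765, -1.768]
ft_force: [-0.3, 0.5, 0.2]
opening: 0.524
```

Emit:
servo_tool(plan=[{"dp":[0,15,0],"rot":[0,0,0],"claw":50},{"dp":[0,30,0],"rot":[0,0,0],"claw":50},{"dp":[0,45,0],"rot":[0,0,0],"claw":50},{"dp":[0,56,0],"rot":[0,0,0],"claw":50},{"dp":[0,56,0],"rot":[0,0,0],"claw":50}])

```text
time_s: 18.3
tcp_pos: [0.4646, 0.3251, 0.0356]
eef_rot: [-0.733, 1.765, -1.768]
ft_force: [-0.1, -0.0, 0.3]
opening: 0.576
```

Emit:
servo_tool(plan=[{"dp":[0,0,0],"rot":[0,0,0],"claw":15},{"dp":[0,0,0],"rot":[0,0,0],"claw":15},{"dp":[0,0,0],"rot":[0,0,0],"claw":15},{"dp":[0,0,0],"rot":[0,0,0],"claw":15},{"dp":[0,0,0],"rot":[0,0,0],"claw":15}])

```text
time_s: 18.92
tcp_pos: [0.4653, 0.3254, 0.0368]
eef_rot: [-0.73, 1.765, -1.768]
ft_force: [0.2, -0.0, 1.8]
opening: 0.246
```

Emit:
servo_tool(plan=[{"dp":[0,0,0],"rot":[0,0,0],"claw":15},{"dp":[0,0,0],"rot":[0,0,0],"claw":15},{"dp":[0,0,0],"rot":[0,0,0],"claw":15},{"dp":[0,0,0],"rot":[0,0,0],"claw":15},{"dp":[0,0,0],"rot":[0,0,0],"claw":15}])

```text
time_s: 19.55
tcp_pos: [0.4653, 0.3254, 0.0368]
eef_rot: [-0.731, 1.765, -1.768]
ft_force: [1.4, -0.6, 4.0]
opening: 0.245
```

Gripped at 21.3 mm with the TCP 37 mm up. So the effective pad tips are only about 6 mm ahead of the TCP. For the insertion I want a higher grip, so I'll regrip about 10 mm higher.

Emit:
servo_tool(plan=[{"dp":[0,0,0],"rot":[0,0,0],"claw":30},{"dp":[0,0,0],"rot":[0,0,0],"claw":30},{"dp":[0,-4,0],"rot":[0,0,0],"claw":30},{"dp":[0,-9.5,0],"rot":[0,0,0],"claw":30},{"dp":[0,-9.5,0],"rot":[0,0,0],"claw":30}])

```text
time_s: 20.18
tcp_pos: [0.4654, 0.3257, 0.0468]
eef_rot: [-0.73, 1.765, -1.768]
ft_force: [-0.5, -0.1, -0.3]
opening: 0.345
```

Emit:
servo_tool(plan=[{"dp":[0,0,0],"rot":[0,0,0],"claw":15},{"dp":[0,0,0],"rot":[0,0,0],"claw":15},{"dp":[0,0,0],"rot":[0,0,0],"claw":15},{"dp":[0,0,0],"rot":[0,0,0],"claw":15},{"dp":[0,0,0],"rot":[0,0,0],"claw":15}])

```text
time_s: 20.8
tcp_pos: [0.4652, 0.3253, 0.0461]
eef_rot: [-0.731, 1.765, -1.768]
ft_force: [1.8, -0.9, -0.2]
opening: 0.232
```

Emit:
servo_tool(plan=[{"dp":[0,0,0],"rot":[0,0,0],"claw":15},{"dp":[0,-10,0],"rot":[0,0,0],"claw":15},{"dp":[0,-30,0],"rot":[0,0,0],"claw":15},{"dp":[0,-60,0],"rot":[0,0,0],"claw":15},{"dp":[0,-80,0],"rot":[0,0,0],"claw":15}])

```text
time_s: 21.42
tcp_pos: [0.4659, 0.3264, 0.1287]
eef_rot: [-0.729, 1.764, -1.767]
ft_force: [0.3, 0.3, -1.9]
opening: 0.235
```

```bash
cat > leg.py <<'E'
from go import *
ins=lambda a,f=0:(W(MOUTH+AX*a+FW*f),ori(305))
E
python3 - <<'E'
from leg import *
p,q=cur()
L=[(p,q),(np.array([.45,.20,.30]),ori(280)),(np.array([.41,-.01,.34]),ori(305)),ins(.14,.05),ins(.07),ins(.03)]
for a,b in zip(L,L[1:]): print(b[0].round(3),*rel(*a,*b))
from workcell import grab_frame
c=None
f=grab_frame("scene");np.savez("pics/scene9.npz",**f);c=cam("scene9")
m=cv2.inRange(cv2.cvtColor(c[0],cv2.COLOR_RGB2HSV),(12,110,40),(28,255,255))
k,l,st,ce=cv2.connectedComponentsWithStats(m)
for i in range(1,k):
    if st[i,4]>20 and 330<ce[i][0]<420: print(st[i],ce[i].round(1))
print(proj(c,p+q.apply([0,.046,0])),proj(c,p+q.apply([0,.006,0])))
E
```

```text
t 21.425 tcp [0.4659 0.3264 0.1287] F [ 0.3  0.3 -1.9] open 0.235 q [ 0.14  0.49 -1.05  1.68  0.44  1.24 -1.8 ]
[0.45 0.2  0.3 ] [ 100.9 -170.9   78.7] [ 0.  -0.3 10.3]
[ 0.41 -0.01  0.34] [167.  -70.1 120.5] [ 0.  0. 25.]
[ 0.435 -0.129  0.187] [142.5  87.4 101.9] [0. 0. 0.]
[ 0.492 -0.072  0.158] [-50.  70.   0.] [0. 0. 0.]
[ 0.508 -0.056  0.125] [-0. 40.  0.] [0. 0. 0.]
[372 215  26  19 233] [384.9 224.9]
[351 254  16  27 319] [358.5 266.9]
[387.33371876 229.76075969] [390.62569574 219.2651545 ]
```

Emit:
servo_tool(plan=[{"dp":[20,-40,16],"rot":[0,0,2],"claw":15},{"dp":[42,-82,33],"rot":[0,0,4],"claw":15},{"dp":[64,-122,50],"rot":[0,0,6],"claw":15},{"dp":[84,-150,66],"rot":[0,0,8],"claw":15},{"dp":[101,-171,79],"rot":[0,0,10],"claw":15}])

```text
time_s: 22.1
tcp_pos: [0.4501, 0.1984, 0.2984]
eef_rot: [-0.557, 1.77, -1.652]
ft_force: [-0.3, -1.3, -2.1]
opening: 0.233
```

Emit:
servo_tool(plan=[{"dp":[34,-16,24],"rot":[0,0,5],"claw":15},{"dp":[68,-31,48],"rot":[0,0,10],"claw":15},{"dp":[102,-45,72],"rot":[0,0,15],"claw":15},{"dp":[136,-58,96],"rot":[0,0,20],"claw":15},{"dp":[167,-70,120],"rot":[0,0,25],"claw":15}])

```text
time_s: 22.72
tcp_pos: [0.4082, -0.0111, 0.3392]
eef_rot: [-0.15, 1.739, -1.345]
ft_force: [0.6, -0.5, -1.1]
opening: 0.232
```

Run:
```python
from leg import *
plan([ins(.14,.05),ins(.07)])
```

```text
t 22.725 tcp [ 0.4082 -0.0111  0.3392] F [ 0.6 -0.5 -1.1] open 0.232 q [ 0.78 -0.42 -0.28  2.06 -0.71  1.36 -0.17]
[139.6  88.8 102.5] [-0.2 -0.2  0.2]
[ 89.3 158.6 102. ] [-0.2 -0.2  0.2]
```

Emit:
servo_tool(plan=[{"dp":[35,18,25],"rot":[0,0,0],"claw":15},{"dp":[70,38,50],"rot":[0,0,0],"claw":15},{"dp":[105,60,76],"rot":[0,0,0],"claw":15},{"dp":[140,89,102],"rot":[0,0,0],"claw":15},{"dp":[140,89,102],"rot":[0,0,0],"claw":15}])

```text
time_s: 23.35
tcp_pos: [0.4331, -0.1282, 0.1825]
eef_rot: [-0.153, 1.749, -1.344]
ft_force: [-0.1, 0.3, -0.8]
opening: 0.236
```

```bash
python3 snap.py 10
python3 - <<'E'
from leg import *
plan([ins(.14,.05),ins(.07),ins(.055),ins(.02)])
# cartridge axis seen in the images, vs prediction
p,q=cur()
for n in("scene10","top10"):
    c=cam(n);m=cv2.inRange(cv2.cvtColor(c[0],cv2.COLOR_RGB2HSV),(12,90,25),(30,255,255))
    k,l,st,ce=cv2.connectedComponentsWithStats(m)
    for i in range(1,k):
        if st[i,4]>15 and (150<ce[i][0]<283 if n[0]=="s" else 310<ce[i][0]<430) and 100<ce[i][1]<290: print(n,st[i],ce[i].round(1))
    print("pred visible mid/bottom",proj(c,p+q.apply([0,.026,0])).round(1),proj(c,p+q.apply([0,.046,0])).round(1))
E
```

```text
t 23.45 tcp [ 0.4344 -0.1275  0.1861] F [ 0.1  0.2 -1.4] open 0.233 q [ 0.82 -0.08 -0.18  2.13 -0.7   1.1   0.18]
[ 0.4 -1.   1.4] [-0.1 -0.3  0.4]
[-50.   68.6   1.1] [-0.1 -0.3  0.4]
[-50.1  83.6   1.1] [-0.1 -0.3  0.4]
[-50.3 118.6   1.1] [-0.1 -0.3  0.4]
t 23.45 tcp [ 0.4344 -0.1275  0.1861] F [ 0.1  0.2 -1.4] open 0.233 q [ 0.82 -0.08 -0.18  2.13 -0.7   1.1   0.18]
scene10 [165 103  38  16 169] [183.7 110.6]
scene10 [194 147  15  26 219] [201.3 159.1]
scene10 [194 226  12  15  54] [199.3 233.3]
scene10 [167 239  10  12  37] [170.7 244.6]
pred visible mid/bottom [202.7 162.1] [205.6 170.1]
top10 [395 150   8   9  41] [399.3 154.2]
top10 [375 170   8   8  32] [379.1 174. ]
top10 [357 191   5   7  24] [359.1 194. ]
top10 [377 243  24  20 244] [388.3 252. ]
top10 [408 257  33  33 148] [425.2 271.9]
pred visible mid/bottom [386.1 249.4] [380.3 245.4]
```

Emit:
servo_tool(plan=[{"dp":[-25,30,1],"rot":[0,0,0.4],"claw":15},{"dp":[-50,60,1],"rot":[0,0,0.4],"claw":15},{"dp":[-50,69,1],"rot":[0,0,0.4],"claw":15},{"dp":[-50,69,1],"rot":[0,0,0.4],"claw":15},{"dp":[-50,69,1],"rot":[0,0,0.4],"claw":15}])

```text
time_s: 24.08
tcp_pos: [0.4922, -0.0731, 0.1583]
eef_rot: [-0.145, 1.74, -1.342]
ft_force: [-0.2, -0.3, -1.4]
opening: 0.234
```

```bash
python3 snap.py 11
python3 - <<'E'
from leg import *
plan([ins(.07),ins(.02)])
E
```

```text
t 24.175 tcp [ 0.4922 -0.0731  0.1581] F [ 0.3 -0.1 -1.8] open 0.231 q [ 0.73 -0.01 -0.28  2.13 -0.74  0.93  0.08]
[-0.7  0.6 -0.9] [-0.2 -0.3 -0. ]
[-0.6 50.6 -1.1] [-0.2 -0.3 -0. ]
```

View pics/c11.png

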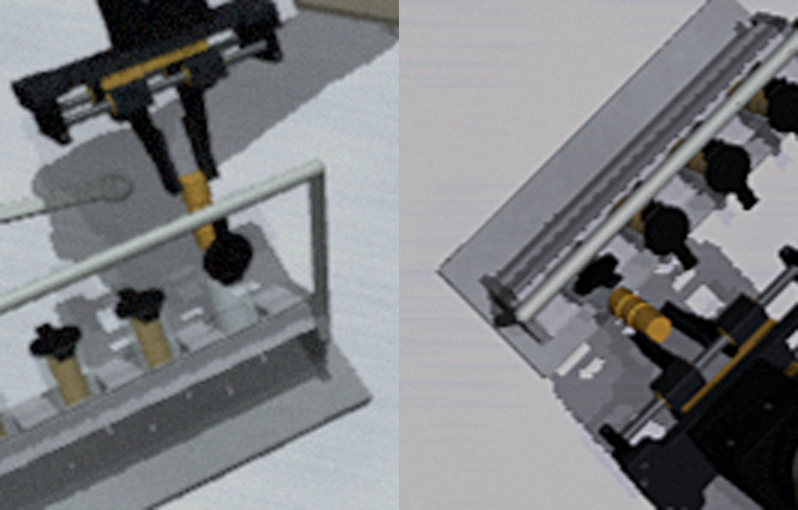

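The cartridge is aligned over the mouth, and the open cap is behind it at top crop (600,272). The fingers hold it near its top. Now I'll insert it.

Emit:
servo_tool(plan=[{"dp":[-0.5,12,-1],"rot":[0,0,0],"claw":15},{"dp":[-0.5,24,-1],"rot":[0,0,0],"claw":15},{"dp":[-0.5,36,-1],"rot":[0,0,0],"claw":15},{"dp":[-0.5,46,-1],"rot":[0,0,0],"claw":15},{"dp":[-0.5,50,-1],"rot":[0,0,0],"claw":15}])

```text
time_s: 24.8
tcp_pos: [0.5123, -0.0504, 0.116]
eef_rot: [-0.147, 1.742, -1.34]
ft_force: [0.2, -0.1, -1.7]
opening: 0.235
```

Emit:
servo_tool(plan=[{"dp":[0,2,0],"rot":[0,0,0],"claw":15},{"dp":[0,4,0],"rot":[0,0,0],"claw":15},{"dp":[0,6,0],"rot":[0,0,0],"claw":15},{"dp":[0,8,0],"rot":[0,0,0],"claw":15},{"dp":[0,8,0],"rot":[0,0,0],"claw":15}])

```text
time_s: 25.42
tcp_pos: [0.5155, -0.0477, 0.1102]
eef_rot: [-0.146, 1.741, -1.34]
ft_force: [0.0, 0.2, -1.2]
opening: 0.231
```

Emit:
servo_tool(plan=[{"dp":[0,2,0],"rot":[0,0,0],"claw":15},{"dp":[0,4,0],"rot":[0,0,0],"claw":15},{"dp":[0,5,0],"rot":[0,0,0],"claw":15},{"dp":[0,5,0],"rot":[0,0,0],"claw":15},{"dp":[0,5,0],"rot":[0,0,0],"claw":15}])

```text
time_s: 26.05
tcp_pos: [0.5176, -0.0459, 0.1062]
eef_rot: [-0.146, 1.741, -1.341]
ft_force: [0.5, -0.2, -2.3]
opening: 0.231
```

Emit:
servo_tool(plan=[{"dp":[0,0,0],"rot":[0,0,0],"claw":34},{"dp":[0,0,0],"rot":[0,0,0],"claw":34},{"dp":[0,0,0],"rot":[0,0,0],"claw":34},{"dp":[0,0,0],"rot":[0,0,0],"claw":34},{"dp":[0,0,0],"rot":[0,0,0],"claw":34}])

```text
time_s: 26.68
tcp_pos: [0.5176, -0.0458, 0.1062]
eef_rot: [-0.146, 1.741, -1.341]
ft_force: [0.4, 0.1, 0.5]
opening: 0.391
```

```bash
cat > tube.py <<'E'
from leg import *
from workcell import grab_frame
import sys
n=sys.argv[1]
for k in("scene","top"):
    f=grab_frame(k);np.savez(f"pics/{k}{n}.npz",**f)
c=cam("scene"+n);m=cv2.inRange(cv2.cvtColor(c[0],cv2.COLOR_RGB2HSV),(12,90,25),(30,255,255))
# brass extent along each tube axis: height above outer lower end
for y in(.102,.034,-.034):
    r=[]
    for a in np.arange(0,.13,.004):
        u=proj(c,W(np.array([0,y,.045])+AX*a)).round().astype(int); r.append(str(int(m[u[1]-1:u[1]+2,u[0]-2:u[0]+3].sum()/255>4)))
    print(y,"".join(r))
E
python3 tube.py 12; python3 -c "
from leg import *
plan([ins(.1),ins(.1,.03)])"
```

```text
0.102 000000011101011000000000000000000
0.034 000000011100110000000000000000000
-0.034 000000010110011000000000000000000
t 26.775 tcp [ 0.5176 -0.0458  0.1062] F [0.2 0.  0.2] open 0.389 q [ 0.68  0.09 -0.33  2.16 -0.78  0.78  0.1 ]
[  0.  -93.3   0.7] [-0.1 -0.3 -0. ]
[ 30.  -93.4   0.9] [-0.1 -0.3 -0. ]
```

The brass pattern in the target tube now matches the full tubes, so the cartridge is down. Next I'll withdraw and move the closed fingers behind the open cap.

Emit:
servo_tool(plan=[{"dp":[0,-20,0],"rot":[0,0,0],"claw":36},{"dp":[0,-50,0],"rot":[0,0,0],"claw":36},{"dp":[0,-90,0],"rot":[0,0,0],"claw":20},{"dp":[0,-103,0.5],"rot":[0,0,0],"claw":0},{"dp":[0,-103,0.5],"rot":[0,0,0],"claw":0}])

```text
time_s: 27.4
tcp_pos: [0.4762, -0.0881, 0.1908]
eef_rot: [-0.145, 1.74, -1.342]
ft_force: [0.2, 0.1, -0.7]
opening: 0.156
```

```bash
python3 tube.py 13
python3 - <<'E'
from leg import *
t=cam("top13");s=cam("scene13")
for n,c in(("s",s),("t",t)):
    m=cv2.inRange(cv2.cvtColor(c[0],cv2.COLOR_RGB2HSV),(0,0,0),(180,255,32))
    k,l,st,ce=cv2.connectedComponentsWithStats(m)
    for i in range(1,k):
        if 60<st[i,4] and (150<ce[i][0]<283 if n=="s" else 310<ce[i][0]<420) and 130<ce[i][1]<290: print(n,st[i],ce[i].round(1))
plan([ins(.115,-.055),push(103,305,s=-.004,side=-1,gap=.008)]+[push(a,305,s=-.004,side=-1,gap=-.003) for a in(103,90,75,60,45,35)])
E
```

```text
0.102 000000011111011000000000000000000
0.034 000000001011110000000000000000000
-0.034 000000001111110000000000000000000
s [198 119  20  45 370] [209.  137.3]
s [218 193  16  22 231] [225.3 204.4]
s [189 216  16  11 132] [196.2 221.1]
s [160 228  17  12 137] [168.4 233.5]
t [400 146  19  24 254] [409.4 156.1]
t [381 166  18  24 262] [389.1 176.5]
t [361 187  18  23 251] [368.9 197. ]
t [338 205  16  14 131] [345.5 211.6]
t [ 357  210  106  100 3820] [413.7 267.2]
t [369 219  53  48 703] [391.  243.5]
t 27.5 tcp [ 0.4758 -0.087   0.1895] F [0.  0.2 0.3] open 0.068 q [ 0.76 -0.06 -0.26  2.11 -0.72  1.03  0.08]
[-55.2  -6.4   0.6] [-0.  -0.3 -0. ]
[-53.3  49.2   0.6] [-0.  -0.3 -0. ]
[-42.3  49.2   0.7] [-0.  -0.3 -0. ]
[-27.7  47.6   0.7] [-0.  -0.3 -0. ]
[-10.8  49.8   0.8] [-0.  -0.3 -0. ]
[ 4.8 56.3  0.9] [-0.  -0.3 -0. ]
[18.3 66.6  0.9] [-0.  -0.3 -0. ]
[25.6 75.3  0.9] [-0.  -0.3 -0. ]
```

Emit:
servo_tool(plan=[{"dp":[-30,-8,0.6],"rot":[0,0,0],"claw":0},{"dp":[-58,-8,0.6],"rot":[0,0,0],"claw":0},{"dp":[-58,15,0.6],"rot":[0,0,0],"claw":0},{"dp":[-58,40,0.6],"rot":[0,0,0],"claw":0},{"dp":[-58,49,0.6],"rot":[0,0,0],"claw":0}])

```text
time_s: 28.12
tcp_pos: [0.5296, -0.0332, 0.1815]
eef_rot: [-0.149, 1.744, -1.338]
ft_force: [0.1, 0.4, -0.3]
opening: 0.005
```

Run:
```python
from leg import *
plan([push(a,305,s=-.004,side=-1,gap=-.003) for a in(103,90,75,60,45,35)])
```

```text
t 28.125 tcp [ 0.5296 -0.0332  0.1815] F [ 0.1  0.4 -0.3] open 0.005 q [ 0.68 -0.   -0.35  2.07 -0.71  0.91 -0.06]
[15.4 -0.9  1. ] [ 0.1 -0.3  0. ]
[30.  -2.6  1.1] [ 0.1 -0.3  0. ]
[46.8 -0.4  1.2] [ 0.1 -0.3  0. ]
[62.5  6.1  1.3] [ 0.1 -0.3  0. ]
[76.  16.5  1.3] [ 0.1 -0.3  0. ]
[83.3 25.2  1.4] [ 0.1 -0.3  0. ]
```

Emit:
servo_tool(plan=[{"dp":[15,0,1],"rot":[0,0,0],"claw":0},{"dp":[31,-1,1],"rot":[0,0,0],"claw":0},{"dp":[48,1,1],"rot":[0,0,0],"claw":0},{"dp":[64,8,1],"rot":[0,0,0],"claw":0},{"dp":[79,20,1],"rot":[0,0,0],"claw":0}])

```text
time_s: 28.75
tcp_pos: [0.4929, -0.0735, 0.1216]
eef_rot: [-0.146, 1.741, -1.341]
ft_force: [0.6, -0.5, 0.7]
opening: 0.004
```

Emit:
servo_tool(plan=[{"dp":[6,7,0],"rot":[0,0,0],"claw":0},{"dp":[10,12,0],"rot":[0,0,0],"claw":0},{"dp":[10,12,0],"rot":[0,0,0],"claw":0},{"dp":[10,-20,0],"rot":[0,0,0],"claw":0},{"dp":[10,-60,0],"rot":[0,0,0],"claw":0}])

```text
time_s: 29.38
tcp_pos: [0.4622, -0.1027, 0.1662]
eef_rot: [-0.147, 1.741, -1.339]
ft_force: [0.5, -0.5, -0.6]
opening: 0.008
```

```bash
python3 tube.py 14
python3 - <<'E'
from leg import *
t=cam("top14");s=cam("scene14")
for n,c in(("s",s),("t",t)):
    m=cv2.inRange(cv2.cvtColor(c[0],cv2.COLOR_RGB2HSV),(0,0,0),(180,255,32))
    k,l,st,ce=cv2.connectedComponentsWithStats(m)
    for i in range(1,k):
        if 60<st[i,4] and (150<ce[i][0]<283 if n=="s" else 310<ce[i][0]<420) and 130<ce[i][1]<290: print(n,st[i],ce[i].round(1))
    for th in(0,20,40,60):print(th,proj(c,W(HINGE+.065*D(215-th))).round(1))
plan([ins(.1),ins(.1,.015),ins(.03,.015)])
E
```

```text
0.102 000000011101111100000000000000000
0.034 000000001000010000000000000000000
-0.034 000000010000110000000000000000000
s [213 196  18  19 202] [222.  205.7]
s [188 216  17  11 128] [196.3 221. ]
s [160 228  17  12 135] [168.3 233.5]
0 [218.8 206.8]
20 [216.3 198.6]
40 [215.  191.9]
60 [215.3 187.4]
t [400 146  19  24 254] [409.4 156.1]
t [381 166  18  24 263] [389.1 176.5]
t [361 187  18  23 253] [368.9 197. ]
t [340 208  24  25 305] [350.1 218.7]
t [378 238  41  34 647] [397.5 251.1]
0 [355.6 226.6]
20 [360.1 229.3]
40 [362.7 229.8]
60 [362.8 227.8]
t 29.475 tcp [ 0.4635 -0.1057  0.1689] F [-0.2 -0.5 -0.6] open 0.007 q [ 0.8  -0.04 -0.24  2.14 -0.73  1.01  0.15]
[-29.9   4.3  -3.8] [-0.5 -0.2 -0.1]
[-14.9   4.2  -3.7] [-0.5 -0.2 -0.1]
[-14.8  74.2  -4.3] [-0.5 -0.2 -0.1]
```

Emit:
servo_tool(plan=[{"dp":[-12,4,-3.8],"rot":[0,0,0],"claw":0},{"dp":[-12,25,-4],"rot":[0,0,0],"claw":0},{"dp":[-12,45,-4],"rot":[0,0,0],"claw":0},{"dp":[-12,62,-4],"rot":[0,0,0],"claw":0},{"dp":[-12,74,-4],"rot":[0,0,0],"claw":0}])

```text
time_s: 30.1
tcp_pos: [0.4971, -0.0613, 0.1106]
eef_rot: [-0.148, 1.742, -1.338]
ft_force: [-0.3, -0.0, 0.6]
opening: 0.004
```

Emit:
servo_tool(plan=[{"dp":[0,3,0],"rot":[0,0,0],"claw":0},{"dp":[0,5,0],"rot":[0,0,0],"claw":0},{"dp":[0,6,0],"rot":[0,0,0],"claw":0},{"dp":[0,7,0],"rot":[0,0,0],"claw":0},{"dp":[0,8,0],"rot":[0,0,0],"claw":0}])

```text
time_s: 30.72
tcp_pos: [0.5004, -0.0605, 0.1053]
eef_rot: [-0.146, 1.74, -1.341]
ft_force: [-1.1, -0.3, 0.5]
opening: 0.007
```

Run:
```python
from leg import *
plan([ins(.0,.018)])
```

```text
t 30.725 tcp [ 0.5004 -0.0605  0.1053] F [-1.1 -0.3  0.5] open 0.007 q [ 0.72  0.08 -0.32  2.18 -0.79  0.81  0.15]
[-0.9 18.9  2.2] [-0.2 -0.3 -0. ]
```

Emit:
servo_tool(plan=[{"dp":[0,1,0],"rot":[0,0,0],"claw":0},{"dp":[0,2,0],"rot":[0,0,0],"claw":0},{"dp":[0,3,0],"rot":[0,0,0],"claw":0},{"dp":[0,4,0],"rot":[0,0,0],"claw":0},{"dp":[0,4,0],"rot":[0,0,0],"claw":0}])

```text
time_s: 31.35
tcp_pos: [0.5019, -0.0585, 0.1018]
eef_rot: [-0.146, 1.741, -1.34]
ft_force: [0.2, 0.5, 0.1]
opening: 0.005
```

Emit:
servo_tool(plan=[{"dp":[0,1,0],"rot":[0,0,0],"claw":0},{"dp":[0,2,0],"rot":[0,0,0],"claw":0},{"dp":[0,2.5,0],"rot":[0,0,0],"claw":0},{"dp":[0,2.5,0],"rot":[0,0,0],"claw":0},{"dp":[0,2.5,0],"rot":[0,0,0],"claw":0}])

```text
time_s: 31.98
tcp_pos: [0.5029, -0.0576, 0.0998]
eef_rot: [-0.146, 1.741, -1.341]
ft_force: [-0.2, -0.9, -0.2]
opening: 0.005
```

Emit:
servo_tool(plan=[{"dp":[0,1,0],"rot":[0,0,0],"claw":0},{"dp":[0,2,0],"rot":[0,0,0],"claw":0},{"dp":[0,2.5,0],"rot":[0,0,0],"claw":0},{"dp":[0,2.5,0],"rot":[0,0,0],"claw":0},{"dp":[0,2.5,0],"rot":[0,0,0],"claw":0}])

```text
time_s: 32.6
tcp_pos: [0.504, -0.0565, 0.0978]
eef_rot: [-0.146, 1.741, -1.34]
ft_force: [0.0, -0.6, -0.1]
opening: 0.004
```

Emit:
servo_tool(plan=[{"dp":[0,1,0],"rot":[0,0,0],"claw":0},{"dp":[0,2,0],"rot":[0,0,0],"claw":0},{"dp":[0,2.5,0],"rot":[0,0,0],"claw":0},{"dp":[0,2.5,0],"rot":[0,0,0],"claw":0},{"dp":[0,2.5,0],"rot":[0,0,0],"claw":0}])

```text
time_s: 33.22
tcp_pos: [0.505, -0.0555, 0.0957]
eef_rot: [-0.146, 1.741, -1.34]
ft_force: [-0.6, 1.0, 0.0]
opening: 0.006
```

```bash
cat > caps.py <<'E'
from leg import *
import sys
for n,k in(("s","scene"),("t","top")):
    c=cam(k+sys.argv[1])
    m=cv2.inRange(cv2.cvtColor(c[0],cv2.COLOR_RGB2HSV),(0,0,0),(180,255,32))
    kk,l,st,ce=cv2.connectedComponentsWithStats(m)
    for i in range(1,kk):
        if 60<st[i,4] and (130<ce[i][0]<283 if n=="s" else 310<ce[i][0]<420) and 130<ce[i][1]<290: print(n,st[i],ce[i].round(1))
E
python3 tube.py 15;python3 caps.py 15;python3 -c "
from leg import *
plan([ins(0,.018)])"
```

```text
0.102 000000011111011000000000000000000
0.034 000000001001010000000000000000000
-0.034 000000011100111000000000000000000
s [ 165  126   86   68 2339] [207.6 157.7]
s [215 193  16  22 226] [221.8 204.9]
s [188 216  17  11 135] [196.3 221.2]
s [160 228  17  12 134] [168.3 233.5]
s [131 241  17  13 140] [139.1 246.8]
t [400 146  19  24 255] [409.4 156.1]
t [381 166  18  24 261] [389.1 176.5]
t [361 187  18  23 256] [369.  197.2]
t [ 334  199   88   86 2766] [381.4 248.4]
t [340 208  42  39 664] [358.4 225.1]
t [310 216  14  15  61] [315.1 223.6]
t 33.325 tcp [ 0.505  -0.0555  0.0957] F [ 0.2 -0.3 -0.8] open 0.007 q [ 0.71  0.1  -0.33  2.18 -0.8   0.78  0.16]
[-0.8  7.1  2.6] [-0.1 -0.3 -0. ]
```

Emit:
servo_tool(plan=[{"dp":[0,1,0],"rot":[0,0,0],"claw":0},{"dp":[0,2,0],"rot":[0,0,0],"claw":0},{"dp":[0,3,0],"rot":[0,0,0],"claw":0},{"dp":[0,3,0],"rot":[0,0,0],"claw":0},{"dp":[0,3,0],"rot":[0,0,0],"claw":0}])

```text
time_s: 33.95
tcp_pos: [0.506, -0.0548, 0.0936]
eef_rot: [-0.146, 1.741, -1.341]
ft_force: [-8.3, -2.8, 9.5]
opening: 0.007
```

Emit:
servo_tool(plan=[{"dp":[0,1,0],"rot":[0,0,0],"claw":0},{"dp":[0,2,0],"rot":[0,0,0],"claw":0},{"dp":[0,2,0],"rot":[0,0,0],"claw":0},{"dp":[0,2,0],"rot":[0,0,0],"claw":0},{"dp":[0,2,0],"rot":[0,0,0],"claw":0}])

```text
time_s: 34.58
tcp_pos: [0.5065, -0.0546, 0.0928]
eef_rot: [-0.146, 1.741, -1.341]
ft_force: [-23.6, -7.6, 28.9]
opening: 0.007
```

That gives a firm stop: about 38 N of finger press. I'll back off and check.

Emit:
servo_tool(plan=[{"dp":[0,-5,0],"rot":[0,0,0],"claw":0},{"dp":[0,-25,0],"rot":[0,0,0],"claw":0},{"dp":[0,-60,0],"rot":[0,0,0],"claw":0},{"dp":[25,-100,0],"rot":[0,0,0],"claw":0},{"dp":[50,-120,0],"rot":[0,0,0],"claw":0}])

```text
time_s: 35.2
tcp_pos: [0.4285, -0.1321, 0.1626]
eef_rot: [-0.145, 1.738, -1.342]
ft_force: [0.0, -0.4, -1.2]
opening: 0.006
```

```bash
python3 tube.py 16;python3 caps.py 16; cp pics/top16.npz /tmp/
python3 - <<'E'
from h import *
o=[]
for n,(x,y,w,h) in(("scene16",(115,150,150,125)),("top16",(300,130,115,125))):
    c=cam(n);o.append(cv2.resize(c[0][y:y+h,x:x+w],None,fx=3,fy=4,interpolation=cv2.INTER_CUBIC) if 0 else cv2.resize(c[0][y:y+h,x:x+w],None,fx=3,fy=3,interpolation=cv2.INTER_CUBIC))
cv2.imwrite("pics/c16.png",cv2.convertScaleAbs(np.hstack(o),alpha=1.6)[:,:,::-1])
E
```

```text
0.102 000000011111111000000000000000000
0.034 000000000011110000000000000000000
-0.034 000000011100011000000000000000000
s [174 113  31  44 608] [191.6 131.7]
s [216 205  15  10 118] [223.3 209.1]
s [189 217  15  10 124] [196.3 221.3]
s [160 228  17  12 133] [168.2 233.6]
s [131 241  17  13 138] [139.  246.7]
t [400 146  19  24 254] [409.4 156.1]
t [381 166  18  24 264] [389.1 176.5]
t [361 187  18  23 251] [368.9 197. ]
t [340 208  19  22 252] [348.2 217.5]
t [310 216  15  16  66] [315.2 223.2]
```

The cap blobs match the initial shut ones exactly: (340,208,19×22) in top and (216,205,15×10) in scene. One last look.

View pics/c16.png

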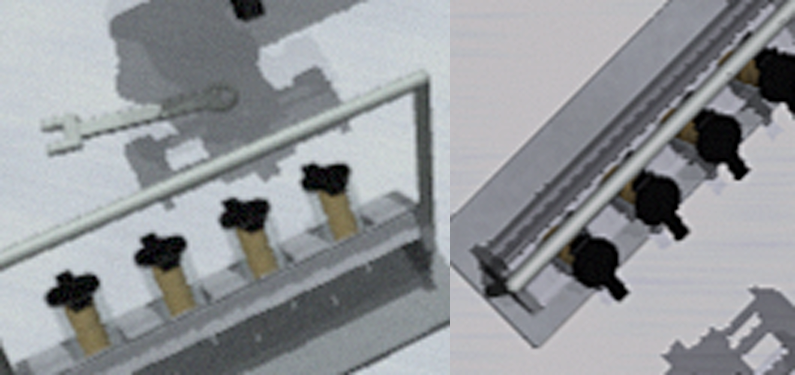

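Run:
```python
from h import *
a=cam("top0");b=cam("top16");d=cv2.absdiff(cv2.GaussianBlur(a[0],(5,5),0),cv2.GaussianBlur(b[0],(5,5),0)).max(2)
m=(d>25).astype(np.uint8);k,l,st,ce=cv2.connectedComponentsWithStats(m)
for i in range(1,k):
    if st[i,4]>12: print(st[i],ce[i].round(0))
```

```text
[  323   227   237   193 18622] [451. 327.]
[187 231  15  13 150] [194. 238.]
[ 68 292  31  12 217] [ 82. 299.]
[   49   300   266   115 10793] [190. 346.]
[  24  376   38   44 1341] [ 41. 397.]
[351 407   6   6  25] [353. 410.]
[353 414   7   6  25] [356. 417.]
```

All four tubes now show brass and have shut caps. Against the first picture, the only changes are the missing spare cartridge, the arm and its shadows. The arm is clear, so I'm handing in.

```bash
python3 -c "
from workcell import *
print(hand_in())"
```

```text
the job is handed in; nothing more can be done
None
```

I opened the empty tube's cap to about 100–105°, put the smallest cartridge into the tube and pressed the cap shut. I handed in at about 35 s, with the arm clear.

**Last checks:**
- **Caps:** all four match their outlines in the first pictures to within about a pixel, so all read as shut.
- **Cartridge:** the target tube shows brass at the same height as the three full tubes.
- **Bystanders:** in the top view, only the spare cartridge is gone. Everything else that changed is the arm or its shadow, though the arm hides part of the lower right.

**What went wrong on the way:**
- **Slipped push:** the first push on the tab slipped off part way, so I pushed again with more finger overlap.
- **Missed grasps:** two grasps of the cartridge missed. The fingers appear to reach less far past the TCP than the stated 17 mm, nearer 0–6 mm. The cartridge stayed upright, and a lower grip held.
- **Hard final press:** the wrist force reached about 38 N when pressing the cap shut. It was through the fingertips, but close to the 40 N limit for the arm and gripper body.

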